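# Lay the crossed second layer of feed cartons in the shelf bay and latch its guard

### The job

Set the two loose cartons down on the pair already in the bay as its second layer, lying crosswise to that pair: one along each end, its long outer side flush with the ends below and its own ends flush with the sides below, so that the same finger-wide gap is left between them. Then slide the bay's clear guard fully shut until its latch clicks. Do not drop the cartons, and leave the lower pair and the bowl, canister and scraper where they are.

Things in the scene. Friction and masses are not known exactly. Their poses are not given: they have to be found in the camera images.
- bay: Fixed storage bay. Origin on the shelf surface under the centre of its carton deck (aluminium plate 165 x 164 mm, top at 12 mm); z up. The guard's rail runs along bay y at bay x = -95 mm (the side toward the robot), from bay y -80 to +245 mm, 10 mm high. A grey latch housing, 42 mm high, stands outside the rail at bay x -122, y -60 mm.
- deck (a point): Centre of the deck's top face, 12 mm above the shelf; axes as the bay. The finished two-layer stack is centred here: 140 x 140 mm, top 102 mm above the shelf. The lower cartons lie along bay x at bay y = +45 and -45 mm; the second layer belongs along bay y at bay x = +45 and -45 mm (either carton in either place), undersides 57 mm above the shelf.
- guard (a joint): Guard travel in m: 0 fully open, 0.150 fully shut; grows as the guard moves along bay -y. Starts at 0 to 0.04. About 1.5 N friction plus light damping; about 12 mm before the end a sprung roller starts to resist (about 5 N in all); 5 mm before the end it snaps over and presses the guard to its stop at 0.150.
- guard_tab (a point): Top centre of the guard's upright aluminium tab, 117 mm above the shelf; axes as the bay. Tab 30 mm along bay x, 16 mm along bay y, 41 mm above the guard's top edge (clear panel, 150 mm along bay y, edge strips 10 mm thick). At bay x = -95 mm, bay y = 150 mm minus the joint value (0 when shut). Pinch it from above across its 16 mm, or push its +y face.
- carton_a: Lower carton, loose, already lying on the deck at bay y = +45 mm. Closed cardboard carton 140 x 50 x 45 mm with a paper tape strip along its top, 0.16 kg; origin at the centre of its underside, x along its 140 mm length, y along its 50 mm width, z up.
- carton_b: Lower carton, the same, at bay y = -45 mm, with a 40 mm gap to the other.
- carton_c: Loose carton to lay, the same size and axes (140 x 50 x 45 mm, about 0.16 kg), flat on the shelf to the robot's right. Origin at the centre of its underside.
- carton_d: The other loose carton to lay, identical.
- bowl: White ceramic bowl, 96 mm across, 42 mm high, standing among the loose cartons; leave it. Origin under its centre.
- canister: Blue twist-cap canister, 72 mm across, 68 mm high, standing among the loose cartons; leave it. Origin under its centre.
- scraper: Silver aluminium scraper, 168 mm long, 12 mm high, lying flat beyond the work; leave it. Origin under its middle, x along its length towards the 80 mm wide blade.
Mind the look-alikes: they are no part of the job. What is shaped like the carton_c but black is not meant. What is shaped like the carton_d but red is not meant.

How it is judged:
On the way, in this order (a step that is already met when the one before it is completed fails the run):
1. both loose cartons lie released, crosswise on the lower pair, as the second layer (((x of carton_c in the frame of bay between -0.055 and -0.035 m and y of carton_c in the frame of bay between -0.01 and 0.01 m and x of carton_d in the frame of bay between 0.035 and 0.055 m and y of carton_d in the frame of bay between -0.01 and 0.01 m) or (x of carton_d in the frame of bay between -0.055 and -0.035 m and y of carton_d in the frame of bay between -0.01 and 0.01 m and x of carton_c in the frame of bay between 0.035 and 0.055 m and y of carton_c in the frame of bay between -0.01 and 0.01 m)) and height (world z) of carton_c between 0.054 and 0.06 m and angle between each of carton_c, carton_d's own z axis and vertical below 0.05 rad and angle between the x axis of each of carton_c, carton_d and the y axis of bay, either way round below 0.12 rad and linear speed of each of carton_c, carton_d below 0.02 m/s and contact force between each of carton_c, carton_d and the fingers below 0.1 N and height (world z) of carton_d between 0.054 and 0.06 m), for 0.2 s.
2. the guard is shut and latched (value of joint guard above 0.1475 m), for 0.2 s.
At the end, for the whole second after the job is handed in: Both loose cartons rest level and released on the lower pair, long sides along the bay's y within 0.12 rad, one centred at bay x = +45 mm and the other at -45 mm, both at bay y = 0, each within 10 mm; the guard is latched (joint above 0.1475) (all of step 1 and value of joint guard above 0.1475 m); the robot touches nothing.
It fails at once if a carton of the lower layer is shifted by more than 12 mm (distance of any of carton_a, carton_b from where it was at the start of the episode above 0.012 m).
It fails at once if a loose carton is dropped (falls untouched by the fingers faster than 0.6 m/s) ((linear speed of carton_c above 0.6 m/s and contact force between carton_c and the fingers below 0.05 N) or (linear speed of carton_d above 0.6 m/s and contact force between carton_d and the fingers below 0.05 N)).
It fails at once if the bowl, canister or scraper is moved by more than 30 mm or tipped (distance of any of bowl, canister, scraper from where it was at the start of the episode above 0.03 m or angle between any of bowl, canister, scraper's own z axis and vertical above 0.5 rad).
It also fails if it takes over 59 s, if anything falls off the work surface, if the arm or the gripper's body presses on something with over 40 N, if the wrist force passes 120 N, or if a joint passes its speed limit or range.

### The arm

A 6-joint arm with a two-finger parallel gripper is mounted at the origin on the work surface. World frame = base frame: x ahead of the robot, y to its left, z up, the work surface at z = 0. Lengths are in m, angles in rad, forces in N, time in s.
With the tool pointing down it reaches from about 0.275 to 0.725 m from the base axis. Payload 15.9 kg.
Tool frame: the origin (TCP) lies midway between the tips of the shut fingers; the grasp point (between the pads) lies 19 mm behind it; z points along the fingers, y is the direction in which the jaws open and shut (so a half turn about z gives the same grasp; the last joint's range is limited). The gripper opens to 85 mm and grips with 20 to 120 N. Pads are 22 mm wide; open, the fingers measure 114 mm over their backs; the gripper's body (76 mm by 85 mm) begins 54 mm behind the grasp point. The pads swing forward as they close: fully open they stand 13 mm farther back than shut.
Start: joints at [-1.195, 0.213, -0.034, 1.323, 0, 1.571], TCP at [0.184, -0.465, 0.195] pointing down, gripper open.
Joint ranges: [-2.98, 2.98], [-0.74, 1.72], [-1.14, 1.35], [-2.1, 2.04], [-1.57, 1.44], [-3.14, 3.14]. Speed limits (rad/s): [1.89, 1.89, 2.39, 2.57, 3.14, 3.14].

### API

Orientations are given as [roll, pitch, yaw] about the fixed x, y, z axes, in that order (R = Rz(yaw) Ry(pitch) Rx(roll)).
In Python, from station import * gives the robot as it stands. The module is installed in compiled form; this text tells all that it offers.
- The arm moves only by the tool jog_arm, never from a script. Its argument "motion" is a list of rows, each a list of 7 numbers: the shift along the tool's x, y, z in mm, then the turn, a rotation vector about the tool's x, y, z in degrees, then the closure, from -1 (fully open) to 1 (shut). In form: [[x, y, z, wx, wy, wz, gripper], ...]. A call has 1 to 20 rows; each row shifts and turns the pose as measured when the row begins, along the tool's axes as they then stand; what a row does not reach is not made up. A row lasts 1/10 s, in which the tool goes at most 50 mm and 8.59 degrees, less where a joint would pass 70% of its speed; a pose out of reach is approached as far as the arm can. A call with a gripper value outside its range is refused whole. The fingers move at their own pace and stop on an object; "squeeze" is the grip in N (left out, the last holds). Time passes only in rows, so rows that do not move let the fingers close. It gives the time, the measured TCP pose, the force and the opening at its end, in the units of the state.
- get_state(): the state, without advancing time (a new reading comes with each control period).
- grab_frame(name): name is "side" or "top"; returns (picture, depth): 420x560x3 uint8, red, green, blue; 420x560 float32, m along the optical axis (not along the pixel's ray), 0 where there is no reading.
- camera_model(name): a dict with "intrinsics" (3x3 intrinsics, pixels), "rvec" (rotation vector, rad) and "tvec" (3), from world to camera coordinates, as OpenCV has them. Camera axes: x right, y down, z forward; pixel columns grow to the right and rows downward; lengths in m; the calibration is good to about 2 mm. A picture is of the moment at which its call begins. camera_model takes no time and is no camera call.
- job_done(): hands the job in, once; it reports no verdict.
The state is a dict: "time": time; "joints": joint angles; "joint_velocities": joint speeds; "effort": joint torques, N m; "tool_pos": TCP position; "ee_rot": TCP orientation; "wrist_force": force on the tool from outside, world axes, zero at the start; "ft_torque": the same for the moment, N m; "finger_gap": opening from 0.0 (shut) to 1.0 (fully open).
Only numpy, scipy, OpenCV 4.12 (cv2) and the standard library are available. Lean on these libraries where they do the work, as an engineer would, in place of code of your own. Each camera call takes 0.05 s, during which the arm holds its last target.

## Working session

There is one attempt and no reset: what is moved stays moved. The work goes in short steps, Python scripts to look and compute and a tool call to move; the robot and the scene stay as the last step left them, time stands still between calls to the robot, and variables do not carry over. Pictures are saved under pics/ and viewed, and the job is handed in when it is done.

Besides the shell and the picture viewer there is one more tool, called after "Call:" as a command line: name --pt "numbers of a row" for each row, then --argument value for the rest. jog_arm: Moves the arm, as the interface text tells. Its arguments: {"type":"object","properties":{"motion":{"type":"array"},"squeeze":{"type":"number"}},"required":["motion"]}

```bash
mkdir -p pics
cat > h.py <<'E'
from station import *
import numpy as np, cv2
def cam(n):
    m=camera_model(n); K=np.array(m["intrinsics"],float); R=cv2.Rodrigues(np.array(m["rvec"],float))[0]; t=np.array(m["tvec"],float).ravel(); return K,R,t
def onplane(n,uv,z):
    K,R,t=cam(n); uv=np.atleast_2d(np.array(uv,float)); d=(np.linalg.inv(K)@np.c_[uv,np.ones(len(uv))].T).T@R; c=-R.T@t
    s=(z-c[2])/d[:,2]; return c+d*s[:,None]
def cloud(n,depth):
    K,R,t=cam(n); v,u=np.mgrid[:depth.shape[0],:depth.shape[1]]
    p=np.stack([(u-K[0,2])/K[0,0]*depth,(v-K[1,2])/K[1,1]*depth,depth],-1); return (p-t)@R
def proj(n,P):
    K,R,t=cam(n); q=(np.atleast_2d(P)@R.T+t)@K.T; return q[:,:2]/q[:,2:]
E
python3 - <<'E'
from h import *
for n in("top","side"):
    p,d=grab_frame(n); cv2.imwrite(f"pics/{n}0.png",p[:,:,::-1]); np.savez(f"{n}0.npz",p=p,d=d)
    K,R,t=cam(n); print(n,K.tolist(),-R.T@t, R[2])
print(get_state())
E
```

```text
top [[429.3605056661479, 0.0, 281.69744802705463], [0.0, 429.3605056661479, 209.62923682653388], [0.0, 0.0, 1.0]] [ 0.4122037  -0.04498991  1.08899034] [ 0.19928151 -0.01834713 -0.97977052]
side [[484.2020943045839, 0.0, 286.3840148841533], [0.0, 484.2020943045839, 211.7088435326047], [0.0, 0.0, 1.0]] [0.14672849 0.84879684 0.95617621] [ 0.34484167 -0.67878417 -0.64833345]
{'time': 0.1, 'joints': array([-1.19503041e+00,  2.13338960e-01, -3.49664724e-02,  1.32351533e+00,
       -2.07876371e-05,  1.57079846e+00]), 'joint_velocities': array([-9.92207047e-05, -1.75820390e-03,  2.48939536e-03, -1.12780505e-03,
       -1.04850385e-05,  9.21828362e-04]), 'effort': array([ 1.99859081e-03, -6.87245679e+01,  4.87806487e+01,  1.21285257e-02,
        3.95073755e-05, -2.79871512e-05]), 'tool_pos': array([ 0.18336082, -0.46479943,  0.19446153]), 'ee_rot': array([-3.14056822e+00,  2.07898111e-05,  3.75763802e-01]), 'wrist_force': array([-0.12661395, -0.1020039 , -0.8061097 ]), 'ft_torque': array([0.06871821, 0.01863669, 0.01204141]), 'finger_gap': 0.9967648894456018}
```

View pics/top0.png

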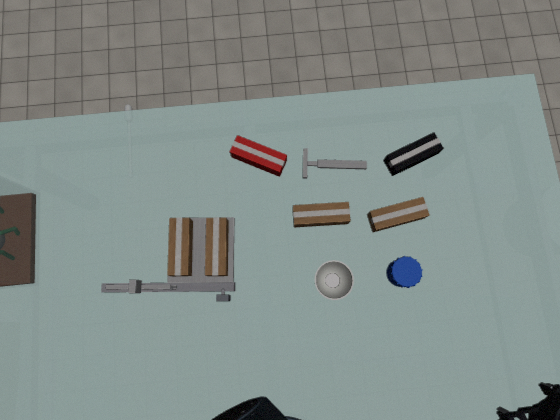

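View pics/side0.png

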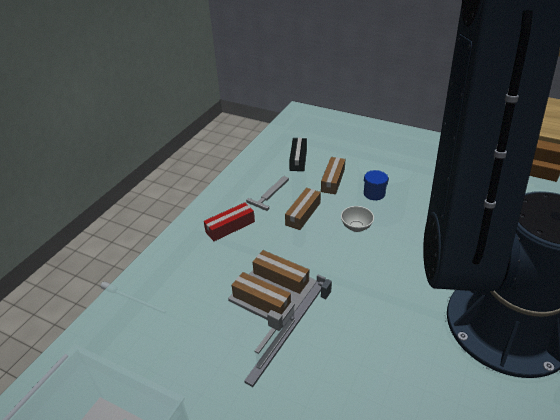

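The top view shows brown loose cartons at (321,214) and (398,214), and brown lower cartons at (179,247) and (216,247) on the deck. The look-alikes are red at (258,155) and black at (413,153). The tab is at (135,287), the latch at (223,298), the bowl at (334,280), the canister at (405,271) and the scraper at (335,164). The brown pair beside the bowl and canister fits carton_c and carton_d. Next I'll measure in both views and check an enlarged crop.

```bash
cat > m.py <<'E'
from h import *
def brownmask(p):
    h=cv2.cvtColor(p,cv2.COLOR_RGB2HSV)
    return cv2.inRange(h,(5,70,40),(22,255,255))
E
python3 - <<'E'
from m import *
for n in("top","side"):
    z=np.load(n+"0.npz");p,d=z["p"],z["d"]
    W=cloud(n,d)
    m=brownmask(p); 
    m=cv2.morphologyEx(m,cv2.MORPH_CLOSE,np.ones((9,9)))
    k,l,s,c=cv2.connectedComponentsWithStats(m)
    for i in range(1,k):
        if s[i,4]<300: continue
        q=W[(l==i)&(d>0)]; 
        zt=np.percentile(q[:,2],[50,80,95])
        t=q[(abs(q[:,2]-zt[1])<.005)]
        r=cv2.minAreaRect((t[:,:2]*1000).astype(np.float32))
        print(n,c[i].round(),"z",zt.round(4),"rect",np.round(r[0],1),np.round(r[1],1),round(r[2],1))
z=np.load("top0.npz");p,d=z["p"],z["d"];W=cloud("top",d)
for uv in [(135,287),(223,298),(205,240),(200,287),(198,247),(231,230),(405,271),(334,262),(300,300)]:
    print(uv,W[uv[1],uv[0]].round(4))
a=cv2.resize(p[120:300,280:460],None,fx=3,fy=3);b=cv2.resize(p[200:320,90:250],None,fx=3,fy=3)
cv2.imwrite("pics/c1.png",a[:,:,::-1]);
b=cv2.resize(p[200:320,90:250],None,fx=5,fy=5,interpolation=2);cv2.imwrite("pics/c2.png",b[:,:,::-1])
E
```

```text
top [ 15. 239.] z [0.0962 0.1277 0.1466] rect [602.3 560.8] [ 14.8 200.7] 86.7
top [398. 214.] z [0.0442 0.0459 0.0474] rect [ 587.5 -352.8] [ 48.9 139.8] 9.4
top [321. 214.] z [0.0444 0.0461 0.0478] rect [ 607.  -160.8] [137.9  49.4] 88.0
top [180. 247.] z [0.0563 0.0582 0.0597] rect [557.6 192.7] [ 49.7 138.7] 85.3
top [216. 247.] z [0.0565 0.0582 0.0597] rect [548.9 103.6] [ 49.2 138.7] 85.0
side [548. 144.] z [0.0184 0.0702 0.0938] rect [ -20.  -676.9] [70.9 12.8] 2.2
side [314. 195.] z [0.0457 0.0484 0.0502] rect [ 588.4 -257.3] [338.2  75.4] 87.5
side [270. 283.] z [0.0566 0.0592 0.0608] rect [550.3 148. ] [143.  139.4] 84.6
(135, 287) [0.467  0.2796 0.1173]
(223, 298) [0.4246 0.0963 0.0414]
(205, 240) [0.566  0.1279 0.0558]
(200, 287) [0.4573 0.1555 0.0084]
(198, 247) [0.5565 0.1537 0.0128]
(231, 230) [0.5917 0.0681 0.0111]
(405, 271) [ 0.4441 -0.3384  0.0692]
(334, 262) [ 0.4839 -0.1791  0.035 ]
(300, 300) [ 0.4014 -0.088   0.0009]
```

View pics/c1.png

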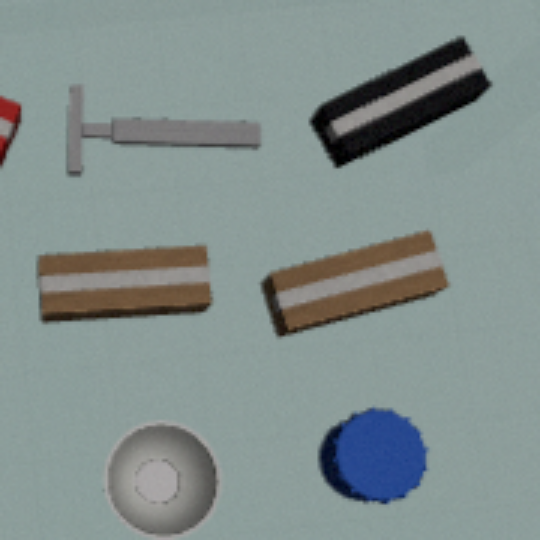

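View pics/c2.png

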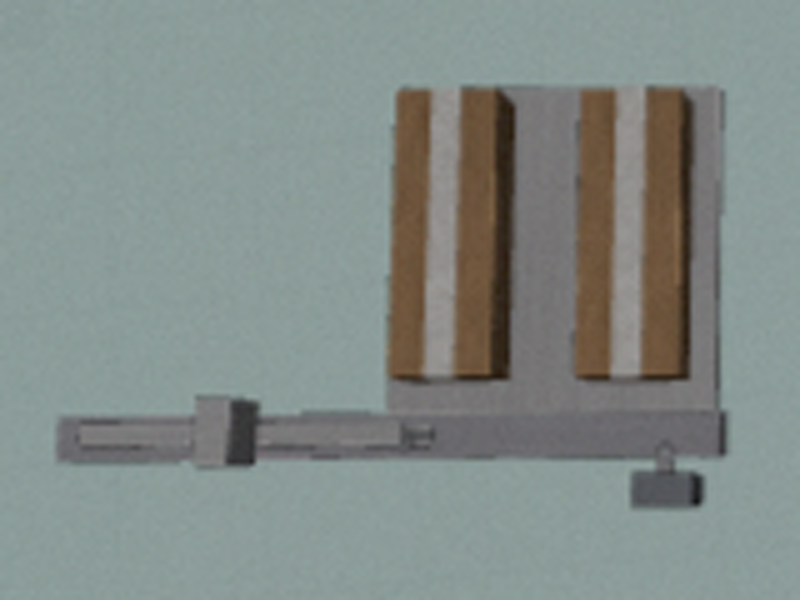

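Run:
```python
from m import *
boxes={"D":((587.5,-352.8),.045),"C":((607,-160.8),.045),"A":((557.6,192.7),.057),"B":((548.9,103.6),.057)}
for n in("top","side"):
    z=np.load(n+"0.npz");p,d=z["p"],z["d"];W=cloud(n,d)
    print(n,"shelf z",np.median(W[(abs(W[...,0]-.5)<.2)&(abs(W[...,1])<.05)&(d>0)][:,2]).round(4))
    for k,(c,zz) in boxes.items():
        s=(d>0)&(abs(W[...,2]-zz-.001)<.006)&(np.hypot(W[...,0]*1000-c[0],W[...,1]*1000-c[1])<88)
        if k in"AB": s&=abs(W[...,1]*1000-c[1]+0*1)<40
        m=cv2.morphologyEx(s.astype(np.uint8),cv2.MORPH_OPEN,np.ones((3,3)))
        q=W[m>0]
        # mask contour -> ray on plane of top
        cs,_=cv2.findContours(m,cv2.RETR_EXTERNAL,cv2.CHAIN_APPROX_NONE); cc=max(cs,key=cv2.contourArea)[:,0]
        P=onplane(n,cc,zz)[:,:2]*1000
        r=cv2.minAreaRect(P.astype(np.float32)); print(n,k,"ztop",np.median(q[:,2]).round(4),"ray rect",np.round(r[0],1),np.round(r[1],1),round(r[2],1))
    s=(d>0)&(W[...,2]>.112)&(W[...,2]<.125)&(abs(W[...,0]-.467)<.04)&(abs(W[...,1]-.28)<.06)
    q=W[s]; 
    if len(q): r=cv2.minAreaRect((q[:,:2]*1000).astype(np.float32)); print(n,"tab",len(q),np.median(q,0).round(4),np.round(r[0],1),np.round(r[1],1),round(r[2],1))
    s=(d>0)&(W[...,2]>.038)&(W[...,2]<.046)&(abs(W[...,0]-.425)<.03)&(abs(W[...,1]-.096)<.04)
    q=W[s]; 
    if len(q): r=cv2.minAreaRect((q[:,:2]*1000).astype(np.float32)); print(n,"latch",len(q),np.round(r[0],1),np.round(r[1],1),round(r[2],1))
```

```text
top shelf z -0.0004
top D ztop 0.0444 ray rect [ 587.9 -353.2] [ 50.1 141.2] 9.4
top C ztop 0.0447 ray rect [ 607.  -160.7] [140.1  50.4] 88.0
top A ztop 0.0567 ray rect [558.7 193.1] [ 50.6 140.7] 85.6
top B ztop 0.0567 ray rect [549.8 104.1] [ 50.  140.4] 84.7
top tab 98 [0.4698 0.2864 0.1167] [471.2 287.2] [17.4 28.6] 84.2
top latch 80 [431.9  98.1] [29.  23.5] 84.4
side shelf z 0.0018
side D ztop 0.0473 ray rect [ 585.4 -355.7] [ 51.  150.6] 9.1
side C ztop 0.0471 ray rect [ 603.9 -162.6] [146.2  54. ] 88.0
side A ztop 0.0582 ray rect [555.2 193.3] [ 54.  144.6] 85.4
side B ztop 0.0584 ray rect [547.4 103.9] [ 55.1 143. ] 85.2
side tab 106 [0.466  0.2878 0.1173] [467.4 286.7] [16.3 31.1] 83.1
side latch 72 [426.6  98.2] [27.6 30.4] 9.9
```

The crop confirms both brown cartons with paper tape, (321,214) and (398,214), as the loose pair; the black and red ones are excluded. The two views agree within about 3 mm. Bay yaw is about -5°, its centre is about (553,148.5) mm, and the tab at bay x -95 matches the text. I'll start with carton C at (605.5,-161.5), tool yaw 88°.

```bash
cat > d.py <<'E'
import sys
from h import *
from scipy.spatial.transform import Rotation as Ro
def delta(x,y,z,yaw):
    s=get_state(); R=Ro.from_euler("xyz",s["ee_rot"]); T=Ro.from_euler("xyz",[180,0,yaw],degrees=True)
    print("t",round(s["time"],2),"pos",(s["tool_pos"]*1000).round(1),"rpy",np.degrees(s["ee_rot"]).round(2),"F",s["wrist_force"].round(2),"gap",round(s["finger_gap"],3),"q",np.degrees(s["joints"]).round(0))
    e=np.array([x,y,z])-s["tool_pos"]*1000
    print("turn first (rotvec tool deg)",np.degrees((R.inv()*T).as_rotvec()).round(2),"then shift in turned axes",T.inv().apply(e).round(1),"or in present axes",R.inv().apply(e).round(1))
delta(*map(float,sys.argv[1:5]))
E
python3 d.py 605.5 -161.5 120 88
```

```text
t 0.1 pos [ 183.4 -464.8  194.5] rpy [-179.94    0.     21.53] F [-0.13 -0.1  -0.81] gap 0.997 q [-68.  12.  -2.  76.  -0.  90.]
turn first (rotvec tool deg) [-5.000e-02 -3.000e-02 -6.647e+01] then shift in turned axes [317.8 411.3  74.5] or in present axes [ 504.  -127.1   74.6]
```

Call:
jog_arm --pt "0 0 0 0 0 -8 -1" --pt "0 0 0 0 0 -8 -1" --pt "0 0 0 0 0 -8 -1" --pt "0 0 0 0 0 -8 -1" --pt "0 0 0 0 0 -8 -1" --pt "0 0 0 0 0 -8 -1" --pt "0 0 0 0 0 -8 -1" --pt "0 0 0 0 0 -8 -1" --squeeze 30

```text
time: 0.9
tool_pos: [0.1827, -0.4631, 0.192]
ee_rot: [-3.139, -0.006, 1.534]
wrist_force: [-0.2, 0.3, -0.2]
finger_gap: 0.997
```

```bash
python3 d.py 605.5 -161.5 120 88
```

```text
t 0.9 pos [ 182.7 -463.1  192. ] rpy [-179.85   -0.35   87.9 ] F [-0.15  0.34 -0.16] gap 0.997 q [-68.  12.  -2.  76.   0.  24.]
turn first (rotvec tool deg) [-0.15 -0.35 -0.1 ] then shift in turned axes [316.1 412.   72. ] or in present axes [316.4 411.7  72.8]
```

Call:
jog_arm --pt "24 32 0 0 0 0 -1" --pt "24 32 0 0 0 0 -1" --pt "24 32 0 0 0 0 -1" --pt "24 32 0 0 0 0 -1" --pt "24 32 0 0 0 0 -1" --pt "24 32 0 0 0 0 -1" --pt "24 32 4 0 0 0 -1" --pt "24 32 6 0 0 0 -1" --pt "24 32 10 0 0 0 -1" --pt "24 32 10 0 0 0 -1" --pt "24 32 10 0 0 0 -1" --pt "24 32 10 0 0 0 -1" --pt "24 32 10 0 0 0 -1" --pt "0 0 0 0 0 0 -1"

```text
time: 2.3
tool_pos: [0.6212, -0.149, 0.1251]
ee_rot: [-3.133, -0.009, 1.54]
wrist_force: [-0.6, -0.0, 0.3]
finger_gap: 0.994
```

```bash
python3 d.py 605.5 -161.5 70 88
```

```text
t 2.3 pos [ 621.2 -149.   125.1] rpy [-179.51   -0.51   88.21] F [-0.56 -0.01  0.29] gap 0.994 q [-14.  31.  15.  75.   0.  78.]
turn first (rotvec tool deg) [-0.49 -0.51  0.21] then shift in turned axes [-13.1 -15.3  55.1] or in present axes [-13.5 -14.8  55.1]
```

Call:
jog_arm --pt "-7 -8 20 -0.5 -0.5 0.2 -1" --pt "-6 -7 20 0 0 0 -1" --pt "0 0 10 0 0 0 -1" --pt "0 0 0 0 0 0 -1"

```text
time: 2.7
tool_pos: [0.605, -0.1606, 0.0721]
ee_rot: [-3.14, -0.0, 1.538]
wrist_force: [-1.0, 0.7, 0.8]
finger_gap: 0.997
```

```bash
python3 d.py 605.5 -161.5 8 88
python3 - <<'E'
from h import *
p,d=grab_frame("side");cv2.imwrite("pics/s1.png",cv2.resize(p[100:280,200:440],None,fx=3,fy=3)[:,:,::-1])
E
```

```text
t 2.7 pos [ 605.  -160.6   72.1] rpy [-1.7989e+02 -1.0000e-02  8.8130e+01] F [-0.99  0.67  0.77] gap 0.997 q [-15.  30.   5.  66.  -0.  77.]
turn first (rotvec tool deg) [-0.11 -0.01  0.13] then shift in turned axes [-0.8  0.6 64.1] or in present axes [-0.9  0.7 64.1]
```

View pics/s1.png

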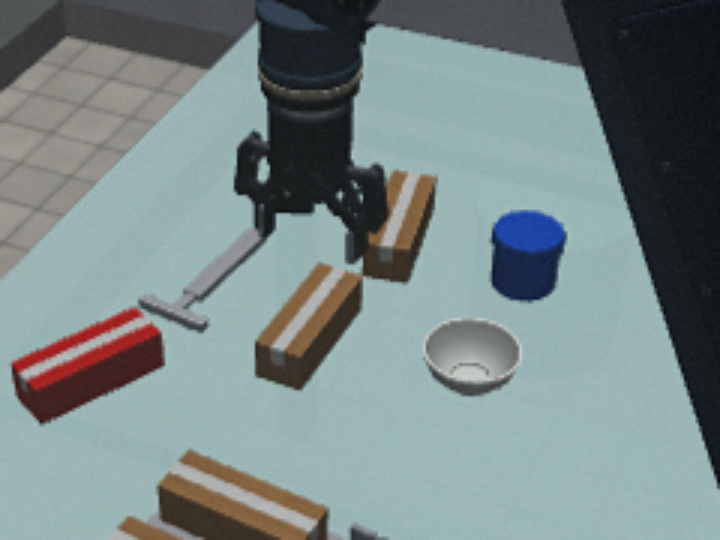

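The crop shows the open jaws above carton C, straddling its 50 mm width, with nothing else near the fingers.

Call:
jog_arm --pt "0 0 20 0 0 0 -1" --pt "0 0 20 0 0 0 -1" --pt "0 0 14 0 0 0 -1" --pt "0 0 7 0 0 0 -1" --pt "0 0 0 0 0 0 -1"

```text
time: 3.25
tool_pos: [0.6095, -0.1619, 0.0159]
ee_rot: [3.135, 0.002, 1.537]
wrist_force: [-0.3, 0.1, 0.6]
finger_gap: 1.004
```

```bash
python3 d.py 605.5 -161.5 8 88
```

```text
t 3.25 pos [ 609.5 -161.9   15.9] rpy [1.7964e+02 9.0000e-02 8.8090e+01] F [-0.34  0.14  0.56] gap 1.004 q [-15.  32.   1.  58.  -0.  77.]
turn first (rotvec tool deg) [0.36 0.09 0.09] then shift in turned axes [ 0.3 -4.1  7.9] or in present axes [ 0.3 -4.1  7.8]
```

Call:
jog_arm --pt "0 -4 4 0.3 0 0 -1" --pt "0 0 4 0 0 0 -1" --pt "0 0 0 0 0 0 -1"

```text
time: 3.55
tool_pos: [0.6068, -0.1622, 0.0097]
ee_rot: [3.138, 0.002, 1.537]
wrist_force: [-0.1, -0.6, -0.2]
finger_gap: 0.997
```

```bash
python3 d.py 605.5 -161.5 8 88
```

```text
t 3.55 pos [ 606.8 -162.2    9.7] rpy [1.798e+02 1.300e-01 8.808e+01] F [-0.1  -0.63 -0.21] gap 0.997 q [-15.  32.  -0.  58.  -0.  77.]
turn first (rotvec tool deg) [0.2  0.13 0.08] then shift in turned axes [ 0.6 -1.3  1.7] or in present axes [ 0.6 -1.3  1.7]
```

Call:
jog_arm --pt "0 0 0 0 0 0 0" --pt "0 0 0 0 0 0 0.5" --pt "0 0 0 0 0 0 1" --pt "0 0 0 0 0 0 1" --pt "0 0 0 0 0 0 1" --pt "0 0 0 0 0 0 1" --pt "0 0 0 0 0 0 1" --pt "0 0 0 0 0 0 1" --squeeze 30

```text
time: 4.35
tool_pos: [0.6074, -0.1623, 0.0109]
ee_rot: [3.137, 0.003, 1.537]
wrist_force: [0.2, 0.5, 0.1]
finger_gap: 0.003
```

```bash
python3 d.py 597.6 144.6 67 85
```

```text
t 4.35 pos [ 607.4 -162.3   10.9] rpy [1.7971e+02 1.5000e-01 8.8080e+01] F [0.2  0.47 0.12] gap 0.003 q [-15.  32.  -0.  58.  -0.  77.]
turn first (rotvec tool deg) [0.29 0.14 3.08] then shift in turned axes [304.9 -36.5 -56.1] or in present axes [306.3 -19.8 -57. ]
```

The opening reads 0.003, so the fingers shut on nothing. I'll look before doing anything else.

Run:
```python
from h import *
p,d=grab_frame("side");cv2.imwrite("pics/s2.png",cv2.resize(p[100:280,200:440],None,fx=3,fy=3)[:,:,::-1])
p,d=grab_frame("top");cv2.imwrite("pics/t2.png",cv2.resize(p[120:300,220:460],None,fx=3,fy=3)[:,:,::-1])
```

```text
(no output)
```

View pics/s2.png

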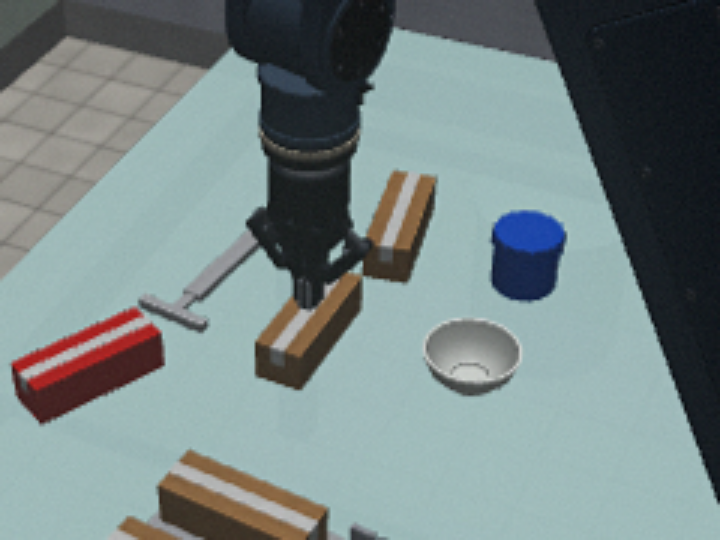

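View pics/t2.png

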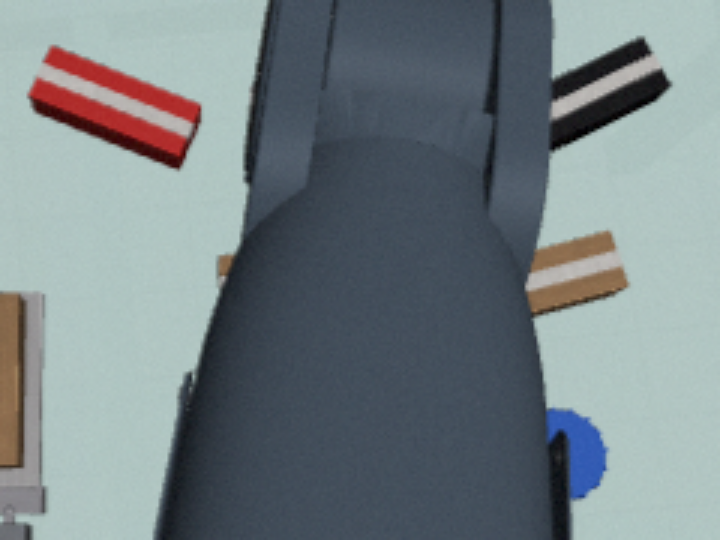

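Run:
```python
from h import *
print("proj of reported TCP at z=.011,.045,.055",proj("side",[[.6074,-.1623,z] for z in(.011,.045,.055,.065)]).round(1))
for z in(.011,.045,.055,.065): print(z,onplane("side",[[303,202]],z).round(4))
p,d=grab_frame("side");W=cloud("side",d)
for v in range(180,206,2): print(v,[W[v,u].round(3).tolist() for u in(300,303,306)])
cv2.imwrite("pics/s3.png",cv2.resize(p[150:240,260:360],None,fx=6,fy=6,interpolation=2)[:,:,::-1])
```

```text
proj of reported TCP at z=.011,.045,.055 [[302.1 211.3]
 [302.1 202.5]
 [302.1 199.9]
 [302.1 197.3]]
0.011 [[ 0.6231 -0.2036  0.011 ]]
0.045 [[ 0.606  -0.1657  0.045 ]]
0.055 [[ 0.601  -0.1546  0.055 ]]
0.065 [[ 0.5959 -0.1435  0.065 ]]
180 [[0.611, -0.155, 0.132], [0.595, -0.14, 0.147], [0.588, -0.145, 0.146]]
182 [[0.608, -0.15, 0.129], [0.598, -0.147, 0.135], [0.588, -0.145, 0.139]]
184 [[0.61, -0.153, 0.12], [0.598, -0.147, 0.128], [0.59, -0.152, 0.127]]
186 [[0.611, -0.156, 0.11], [0.595, -0.142, 0.125], [0.591, -0.152, 0.119]]
188 [[0.61, -0.154, 0.104], [0.601, -0.154, 0.107], [0.59, -0.151, 0.113]]
190 [[0.609, -0.151, 0.1], [0.6, -0.152, 0.101], [0.592, -0.155, 0.102]]
192 [[0.611, -0.156, 0.088], [0.599, -0.15, 0.096], [0.592, -0.156, 0.094]]
194 [[0.611, -0.155, 0.082], [0.6, -0.153, 0.086], [0.594, -0.161, 0.083]]
196 [[0.61, -0.154, 0.075], [0.6, -0.152, 0.08], [0.594, -0.16, 0.076]]
198 [[0.611, -0.155, 0.066], [0.602, -0.156, 0.069], [0.592, -0.157, 0.071]]
200 [[0.609, -0.151, 0.063], [0.6, -0.152, 0.064], [0.593, -0.159, 0.062]]
202 [[0.61, -0.153, 0.053], [0.602, -0.156, 0.054], [0.597, -0.167, 0.047]]
204 [[0.61, -0.153, 0.046], [0.6, -0.152, 0.049], [0.594, -0.16, 0.046]]
```

View pics/s3.png

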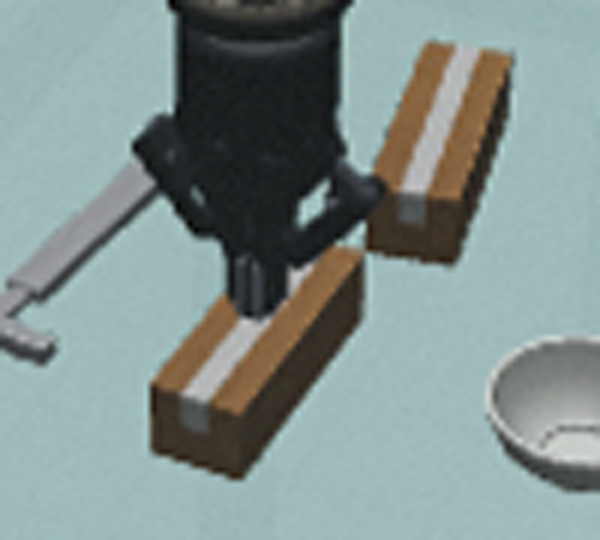

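The tips stand on the carton's top at a true height of about 46-48 mm, although 11 mm is reported. The lateral position agrees. I need to know whether this z offset is constant, so I'll raise the tool and measure the tip again.

Run:
```python
from h import *
print(proj("side",[[.563,-.16,z] for z in(.072,.085,.11,.125)]).round(1), "seen 318,186")
```

```text
[[315.7 199.8]
 [315.8 196.3]
 [316.  189.5]
 [316.1 185.3]] seen 318,186
```

Call:
jog_arm --pt "0 0 -20 0 0 0 1" --pt "0 0 -20 0 0 0 1" --pt "0 0 -20 0 0 0 1" --pt "0 0 0 0 0 0 1" --pt "0 0 0 0 0 0 1"

```text
time: 5.0
tool_pos: [0.6063, -0.1619, 0.072]
ee_rot: [3.138, 0.002, 1.537]
wrist_force: [0.3, 0.3, -1.7]
finger_gap: -0.004
```

```bash
python3 d.py 605.5 -161.5 8 88
python3 - <<'E'
from h import *
p,d=grab_frame("side");W=cloud("side",d)
P=get_state()["tool_pos"]
print(proj("side",[P,P+[0,0,.037]]).round(1))
for v in range(176,204,2): print(v,[W[v,u].round(3).tolist() for u in(300,303,306)])
cv2.imwrite("pics/s4.png",cv2.resize(p[150:240,260:360],None,fx=6,fy=6,interpolation=2)[:,:,::-1])
E
```

```text
t 5.0 pos [ 606.3 -161.9   72. ] rpy [1.7982e+02 1.2000e-01 8.8080e+01] F [ 0.27  0.33 -1.68] gap -0.004 q [-15.  30.   5.  65.  -0.  77.]
turn first (rotvec tool deg) [0.18 0.12 0.08] then shift in turned axes [ 0.4 -0.8 64. ] or in present axes [ 0.6 -1.  64. ]
[[302.3 195.6]
 [302.4 185.5]]
176 [[0.61, -0.154, 0.147], [0.598, -0.148, 0.154], [0.592, -0.154, 0.153]]
178 [[0.61, -0.153, 0.141], [0.602, -0.157, 0.141], [0.592, -0.155, 0.145]]
180 [[0.61, -0.153, 0.134], [0.602, -0.156, 0.134], [0.592, -0.154, 0.138]]
182 [[0.608, -0.15, 0.129], [0.6, -0.152, 0.13], [0.592, -0.155, 0.131]]
184 [[0.611, -0.155, 0.118], [0.601, -0.153, 0.122], [0.592, -0.154, 0.124]]
186 [[0.673, -0.289, -0.002], [0.599, -0.15, 0.118], [0.653, -0.293, 0.001]]
188 [[0.668, -0.279, -0.002], [0.655, -0.274, 0.005], [0.625, -0.23, 0.047]]
190 [[0.661, -0.264, 0.002], [0.653, -0.268, 0.003], [0.621, -0.22, 0.047]]
192 [[0.656, -0.254, 0.004], [0.626, -0.209, 0.045], [0.619, -0.217, 0.042]]
194 [[0.653, -0.247, 0.001], [0.621, -0.199, 0.047], [0.611, -0.198, 0.051]]
196 [[0.623, -0.181, 0.052], [0.618, -0.192, 0.045], [0.61, -0.197, 0.044]]
198 [[0.62, -0.176, 0.048], [0.613, -0.182, 0.046], [0.606, -0.186, 0.045]]
200 [[0.617, -0.168, 0.047], [0.609, -0.173, 0.046], [0.601, -0.176, 0.047]]
202 [[0.615, -0.163, 0.044], [0.605, -0.164, 0.046], [0.598, -0.17, 0.044]]
```

View pics/s4.png

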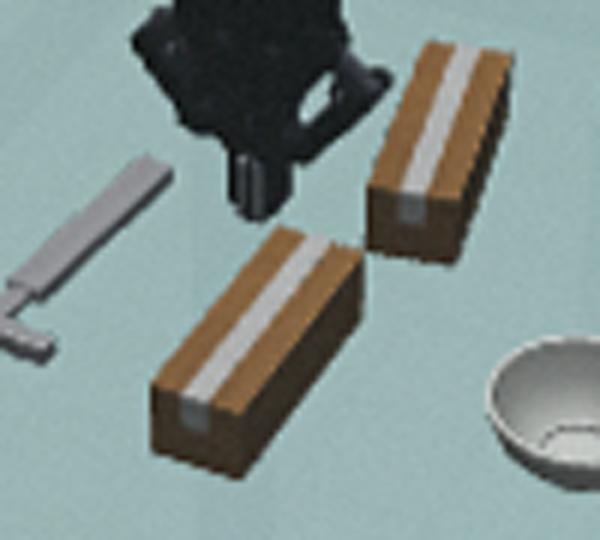

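The offset is constant: the true tip height is the reported height plus about 39 mm. That holds at reported 11 and 72 mm, and with the fingers open and shut. I'll work with z_true = reported + 39, so grasp height is reported -29.

Call:
jog_arm --pt "0 -1 0 0 0 0 -1" --pt "0 0 0 0 0 0 -1" --pt "0 0 0 0 0 0 -1" --pt "0 0 0 0 0 0 -1" --pt "0 0 0 0 0 0 -1" --pt "0 0 15 0 0 0 -1" --pt "0 0 20 0 0 0 -1" --pt "0 0 20 0 0 0 -1" --pt "0 0 10 0 0 0 -1" --pt "0 0 0 0 0 0 -1"

```text
time: 6.05
tool_pos: [0.6046, -0.1618, 0.0029]
ee_rot: [3.14, 0.002, 1.537]
wrist_force: [0.2, 0.2, 0.4]
finger_gap: 1.002
```

```bash
python3 d.py 605.5 -161.5 -29 88
```

```text
t 6.05 pos [ 604.6 -161.8    2.9] rpy [1.7992e+02 1.0000e-01 8.8080e+01] F [0.23 0.25 0.42] gap 1.002 q [-15.  32.  -1.  57.  -0.  77.]
turn first (rotvec tool deg) [0.08 0.1  0.08] then shift in turned axes [ 0.4  0.9 31.9] or in present axes [ 0.4  0.8 31.9]
```

Call:
jog_arm --pt "0 1 10 0 0 0 -1" --pt "0 0 10 0 0 0 -1" --pt "0 0 8 0 0 0 -1" --pt "0 0 0 0 0 0 -1"

```text
time: 6.45
tool_pos: [0.6069, -0.1622, -0.0256]
ee_rot: [3.138, 0.002, 1.537]
wrist_force: [-0.5, -0.3, -0.4]
finger_gap: 0.998
```

```bash
python3 d.py 605.5 -161.5 -29 88;  python3 - <<'E'
from h import *
p,d=grab_frame("side")
cv2.imwrite("pics/s5.png",cv2.resize(p[150:240,260:360],None,fx=6,fy=6,interpolation=2)[:,:,::-1])
E
```

```text
t 6.45 pos [ 606.9 -162.2  -25.6] rpy [1.798e+02 1.300e-01 8.809e+01] F [-0.53 -0.33 -0.41] gap 0.998 q [-15.  34.  -3.  53.  -0.  77.]
turn first (rotvec tool deg) [0.2  0.13 0.09] then shift in turned axes [ 0.6 -1.4  3.4] or in present axes [ 0.7 -1.5  3.4]
```

View pics/s5.png

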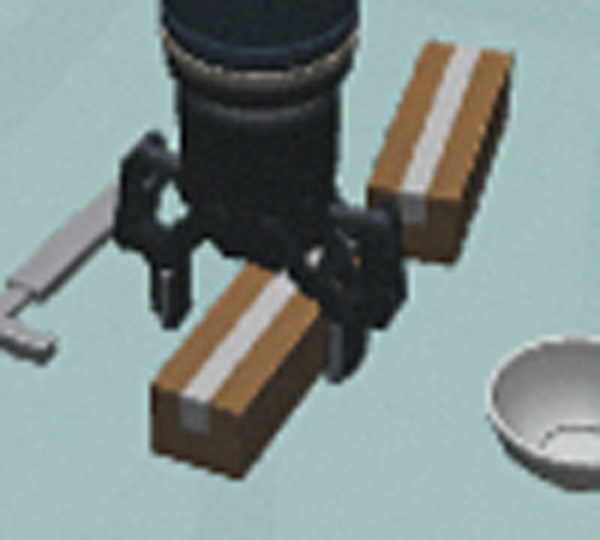

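The jaws now straddle carton C with the tips beside its flanks, at (317,213) and (288,204).

Call:
jog_arm --pt "0 -1 4 0 0 0 -1" --pt "0 0 0 0 0 0 0" --pt "0 0 0 0 0 0 1" --pt "0 0 0 0 0 0 1" --pt "0 0 0 0 0 0 1" --pt "0 0 0 0 0 0 1" --pt "0 0 0 0 0 0 1" --pt "0 0 0 0 0 0 1" --squeeze 35

```text
time: 7.3
tool_pos: [0.607, -0.1625, -0.0279]
ee_rot: [3.136, 0.003, 1.537]
wrist_force: [0.9, 0.3, -1.8]
finger_gap: 0.58
```

```bash
python3 d.py 597.6 144.6 45 85
```

```text
t 7.3 pos [ 607.  -162.5  -27.9] rpy [1.7966e+02 1.6000e-01 8.8080e+01] F [ 0.87  0.26 -1.76] gap 0.58 q [-15.  34.  -3.  53.  -0.  77.]
turn first (rotvec tool deg) [0.35 0.15 3.08] then shift in turned axes [305.1 -36.1 -72.9] or in present axes [306.4 -19.2 -73.9]
```

Call:
jog_arm --pt "0 0 -4 0 0 0 1" --pt "0 0 -8 0 0 0 1" --pt "0 0 -15 0 0 0 1" --pt "0 0 -20 0 0 0 1" --pt "0 0 -20 0 0 0 1" --pt "0 0 -20 0 0 1 1" --pt "0 0 -10 0 0 2 1" --pt "0 0 0 0 0 0 1"

```text
time: 8.1
tool_pos: [0.6063, -0.1622, 0.0767]
ee_rot: [3.134, 0.003, 1.484]
wrist_force: [0.0, 0.7, -1.6]
finger_gap: 0.581
```

```bash
python3 d.py 597.6 144.6 55 85
```

```text
t 8.1 pos [ 606.3 -162.2   76.7] rpy [1.7959e+02 1.5000e-01 8.5000e+01] F [ 0.05  0.73 -1.56] gap 0.581 q [-15.  29.   5.  66.  -0.  80.]
turn first (rotvec tool deg) [ 0.41  0.15 -0.  ] then shift in turned axes [304.8 -35.4  21.7] or in present axes [304.9 -35.6  20.7]
```

Call:
jog_arm --pt "12 -2 0 0.4 0 0 1" --pt "22 -3 0 0 0 0 1" --pt "26 -3 0 0 0 0 1" --pt "26 -3 0 0 0 0 1" --pt "26 -3 0 0 0 0 1" --pt "26 -3 0 0 0 0 1" --pt "26 -3 0 0 0 0 1" --pt "26 -3 0 0 0 0 1" --pt "26 -3 0 0 0 0 1" --pt "26 -3 0 0 0 0 1" --pt "26 -3 0 0 0 0 1" --pt "18 -2 0 0 0 0 1" --pt "8 -1 0 0 0 0 1" --pt "0 0 0 0 0 0 1"

```text
time: 9.5
tool_pos: [0.5861, 0.1534, 0.0673]
ee_rot: [-3.125, 0.004, 1.498]
wrist_force: [0.1, -0.4, -1.7]
finger_gap: 0.581
```

```bash
python3 d.py 597.6 144.6 55 85
```

```text
t 9.5 pos [586.1 153.4  67.3] rpy [-179.05    0.24   85.84] F [ 0.07 -0.36 -1.66] gap 0.581 q [ 15.  28.   3.  65.   0. 109.]
turn first (rotvec tool deg) [-0.94  0.25  0.84] then shift in turned axes [-7.8 12.3 12.3] or in present axes [-7.9 12.3 12.2]
```

Call:
jog_arm --pt "-4 6 4 -1 0 0.8 1" --pt "-4 6 4 0 0 0 1" --pt "0 0 4 0 0 0 1" --pt "0 0 0 0 0 0 1"

```text
time: 9.9
tool_pos: [0.597, 0.1419, 0.0538]
ee_rot: [-3.141, 0.006, 1.484]
wrist_force: [0.7, 0.4, -1.5]
finger_gap: 0.578
```

```bash
python3 d.py 597.6 144.1 33 85;  python3 - <<'E'
from h import *
p,d=grab_frame("side");np.savez("side6.npz",p=p,d=d)
cv2.imwrite("pics/s6.png",cv2.resize(p[180:350,200:370],None,fx=4,fy=4,interpolation=2)[:,:,::-1])
p,d=grab_frame("top");np.savez("top6.npz",p=p,d=d)
cv2.imwrite("pics/t6.png",cv2.resize(p[180:320,90:270],None,fx=4,fy=4,interpolation=2)[:,:,::-1])
E
```

```text
t 9.9 pos [597.  141.9  53.8] rpy [-179.94    0.32   85.03] F [ 0.7   0.37 -1.51] gap 0.578 q [ 14.  29.   1.  63.  -0. 109.]
turn first (rotvec tool deg) [-0.06  0.32  0.03] then shift in turned axes [ 2.2  0.4 20.8] or in present axes [ 2.3  0.4 20.8]
```

View pics/s6.png

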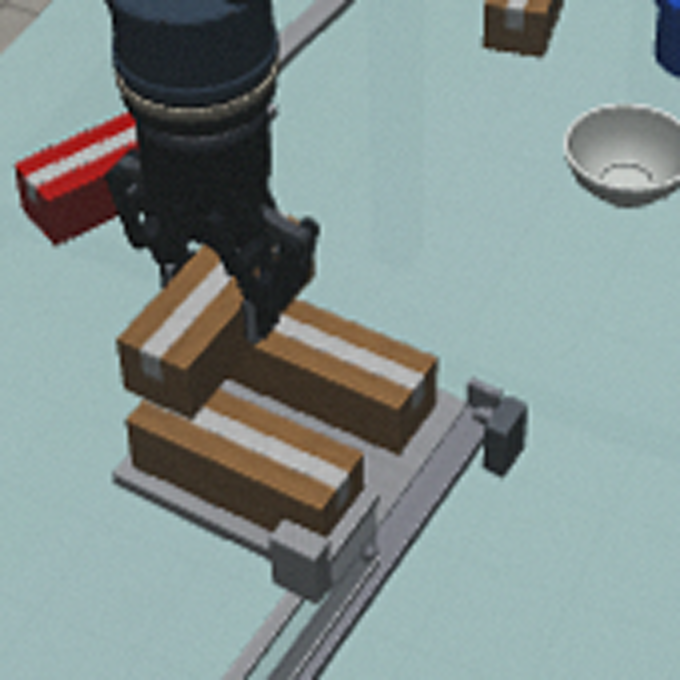

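View pics/t6.png

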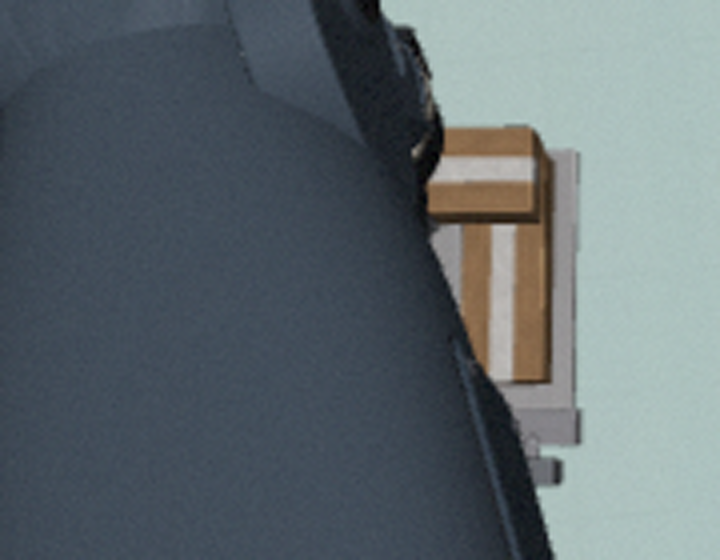

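Run:
```python
from m import *
c=np.array([552.8,148.5]);a=np.radians(-5);B=np.array([[np.cos(a),np.sin(a)],[-np.sin(a),np.cos(a)]])
for n in("side","top"):
    z=np.load(n+"6.npz");p,d=z["p"],z["d"];W=cloud(n,d)
    s=(d>0)&(cv2.morphologyEx(brownmask(p),cv2.MORPH_CLOSE,np.ones((5,5)))>0)&(abs(W[...,0]-.58)<.1)&(abs(W[...,1]-.14)<.1)
    b=(W[s][:,:2]*1000-c)@B.T; zz=W[s][:,2]*1000
    t=zz>np.percentile(zz,99)-8
    t=(zz>112)
    print(n,"C top z",np.median(zz[t]).round(1),"bay x",np.percentile(b[t,0],[1,50,99]).round(1),"bay y",np.percentile(b[t,1],[1,50,99]).round(1))
    h=np.histogram(zz,np.arange(40,145,5)); print(h[0])
    l=(zz>54)&(zz<64); print(" lower top z",np.median(zz[l]).round(1),"bx",np.percentile(b[l,0],[1,99]).round(1),"by",np.percentile(b[l,1],[1,99]).round(1))
uv=[(230,265.7),(245.7,273)]
P=onplane("side",uv,.126)[:,:2]*1000; print("end corners bay",((P-c)@B.T).round(1))
```

```text
side C top z 127.8 bay x [18.5 40.9 68.5] bay y [-21.7  32.6  67.6]
[ 127  129  149 1148  242    0    0    0   10   45   47   44   44   47
   41   36   58  431   61    0]
 lower top z 58.3 bx [-70.2  63. ] by [-69.   69.1]
top C top z 126.8 bay x [21.7 36.5 70.1] bay y [-71.  -44.6 -13.4]
[ 18  19  93 397  19   0   0   0   5  14  16   8  16  15   4  11  67 284
  15   0]
 lower top z 56.9 bx [-67.   39.6] by [-69.  -21.7]
end corners bay [[64.5 67.8]
 [19.4 68.3]]
```

C is held level with its bottom at about 82 mm and its bay x centred at about 45. Its bay y is about 2 mm low, which I'll correct on the way down.

Call:
jog_arm --pt "1 0.4 6 0 0.3 0 1" --pt "1 0 6 0 0 0 1" --pt "0 0 5 0 0 0 1" --pt "0 0 3 0 0 0 1" --pt "0 0 0 0 0 0 1"

```text
time: 10.5
tool_pos: [0.5977, 0.1443, 0.0326]
ee_rot: [-3.141, -0.0, 1.484]
wrist_force: [-0.2, -0.2, -2.0]
finger_gap: 0.577
```

```bash
python3 d.py 597.6 144.1 29 85
```

```text
t 10.5 pos [597.7 144.3  32.6] rpy [-1.7996e+02 -2.0000e-02  8.5050e+01] F [-0.25 -0.2  -2.  ] gap 0.577 q [ 14.  30.  -0.  60.   0. 109.]
turn first (rotvec tool deg) [-0.04 -0.02  0.05] then shift in turned axes [-0.3 -0.   3.6] or in present axes [-0.3 -0.   3.6]
```

Call:
jog_arm --pt "0 0 2 0 0 0 1" --pt "0 0 1 0 0 0 1" --pt "0 0 0 0 0 0 1"

```text
time: 10.8
tool_pos: [0.5977, 0.1445, 0.0295]
ee_rot: [-3.141, -0.0, 1.485]
wrist_force: [0.5, 0.4, -2.0]
finger_gap: 0.58
```

Call:
jog_arm --pt "0 0 1 0 0 0 1" --pt "0 0 0 0 0 0 1"

```text
time: 11.0
tool_pos: [0.5981, 0.1446, 0.0291]
ee_rot: [3.141, -0.001, 1.485]
wrist_force: [0.6, -0.0, -2.3]
finger_gap: 0.582
```

Call:
jog_arm --pt "0 0 1 0 0 0 1" --pt "0 0 0 0 0 0 1"

```text
time: 11.2
tool_pos: [0.5985, 0.1447, 0.0291]
ee_rot: [3.14, -0.001, 1.485]
wrist_force: [0.2, -0.9, -1.5]
finger_gap: 0.579
```

Call:
jog_arm --pt "0 0 1 0 0 0 1" --pt "0 0 0 0 0 0 1"

```text
time: 11.4
tool_pos: [0.5988, 0.1448, 0.029]
ee_rot: [3.139, -0.002, 1.485]
wrist_force: [-0.2, -1.1, 0.1]
finger_gap: 0.581
```

The force has gone from -2 to 0 and z has stopped, so the carton is seated. Releasing.

Call:
jog_arm --pt "0 0 0 0 0 0 -0.3" --pt "0 0 0 0 0 0 -0.5" --pt "0 0 0 0 0 0 -0.6" --pt "0 0 0 0 0 0 -0.6" --pt "0 0 -5 0 0 0 -0.6" --pt "0 0 -15 0 0 0 -0.6" --pt "0 0 -25 0 0 0 -0.6" --pt "0 0 -25 0 0 0 -0.6" --pt "0 0 -20 0 0 0 -1" --pt "0 0 -10 0 0 0 -1" --pt "0 0 0 0 0 0 -1"

```text
time: 12.5
tool_pos: [0.5981, 0.1446, 0.1331]
ee_rot: [3.14, -0.001, 1.485]
wrist_force: [-0.1, 0.1, 0.7]
finger_gap: 0.997
```

```bash
python3 d.py 586.6 -354 65 99.3;  python3 - <<'E'
from m import *
p,d=grab_frame("side");np.savez("side7.npz",p=p,d=d)
cv2.imwrite("pics/s7.png",cv2.resize(p[180:350,200:370],None,fx=4,fy=4,interpolation=2)[:,:,::-1])
E
```

```text
t 12.5 pos [598.1 144.6 133.1] rpy [ 1.799e+02 -8.000e-02  8.507e+01] F [-0.07  0.12  0.71] gap 0.997 q [ 14.  27.  10.  73.   0. 108.]
turn first (rotvec tool deg) [  0.11  -0.07 -14.23] then shift in turned axes [-490.2  -91.9   68.1] or in present axes [-497.8   31.3   67.5]
```

View pics/s7.png

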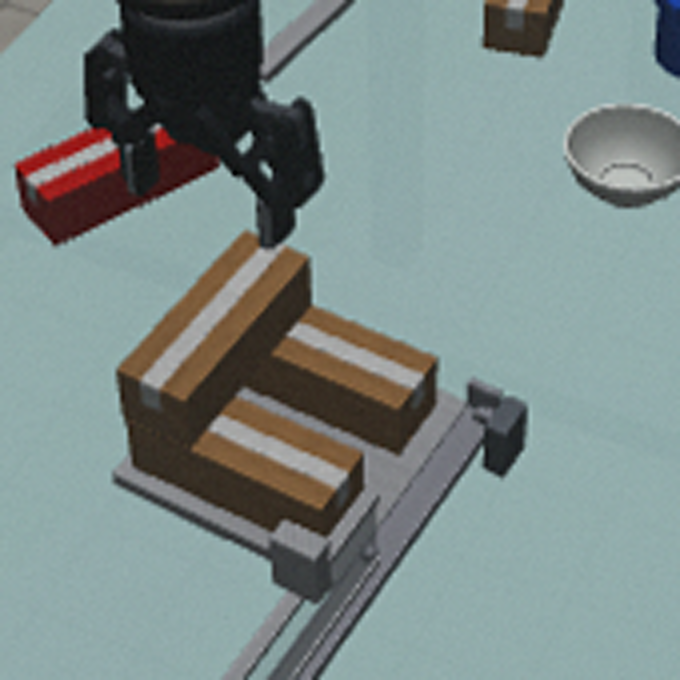

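Carton C lies flush along the far end, its top spanning crop (120,370) to (310,255). Moving on to D.

Call:
jog_arm --pt "0 0 0 0 0 -7 -1" --pt "0 0 0 0 0 -7 -1" --pt "-20 -4 0 0 0 0 -1" --pt "-36 -7 0 0 0 0 -1" --pt "-40 -8 0 0 0 0 -1" --pt "-40 -8 0 0 0 0 -1" --pt "-40 -8 0 0 0 0 -1" --pt "-40 -8 0 0 0 0 -1" --pt "-40 -8 4 0 0 0 -1" --pt "-40 -8 4 0 0 0 -1" --pt "-40 -8 4 0 0 0 -1" --pt "-40 -8 4 0 0 0 -1" --pt "-40 -7 4 0 0 0 -1" --pt "-25 -5 4 0 0 0 -1" --pt "-10 -2 4 0 0 0 -1" --pt "0 0 4 0 0 0 -1" --pt "0 0 0 0 0 0 -1"

```text
time: 14.25
tool_pos: [0.5748, -0.3294, 0.0748]
ee_rot: [-3.118, -0.011, 1.742]
wrist_force: [-0.1, 0.8, 0.7]
finger_gap: 1.001
```

```bash
python3 d.py 587.5 -354 30 99.3
```

```text
t 14.25 pos [ 574.8 -329.4   74.8] rpy [-178.65   -0.65   99.83] F [-0.14  0.76  0.67] gap 1.001 q [-30.  36.  16.  71.  -0.  51.]
turn first (rotvec tool deg) [-1.36 -0.64  0.54] then shift in turned axes [-26.3   8.6  44.8] or in present axes [-26.9   9.4  44.3]
```

Call:
jog_arm --pt "-13 4.5 10 -1.3 -0.6 0.5 -1" --pt "-13 4.5 15 0 0 0 -1" --pt "0 0 15 0 0 0 -1" --pt "0 0 5 0 0 0 -1" --pt "0 0 0 0 0 0 -1"

```text
time: 14.75
tool_pos: [0.59, -0.3466, 0.029]
ee_rot: [3.141, -0.001, 1.741]
wrist_force: [-0.3, 0.1, 0.7]
finger_gap: 0.999
```

```bash
python3 d.py 587 -354 -29 99.3
```

```text
t 14.75 pos [ 590.  -346.6   29. ] rpy [ 1.7997e+02 -7.0000e-02  9.9740e+01] F [-0.33  0.1   0.74] gap 0.999 q [-30.  38.  13.  65.   0.  50.]
turn first (rotvec tool deg) [ 0.03 -0.07  0.44] then shift in turned axes [-6.8 -4.2 58. ] or in present axes [-6.9 -4.3 58. ]
```

Call:
jog_arm --pt "-4 -4 6 0 0 0.4 -1" --pt "-3 0 10 0 0 0 -1" --pt "0 0 3 0 0 0 -1" --pt "0 0 0 0 0 0 -1"

```text
time: 15.15
tool_pos: [0.5881, -0.3535, 0.0105]
ee_rot: [3.14, -0.0, 1.735]
wrist_force: [-0.0, 0.6, -0.5]
finger_gap: 0.999
```

```bash
python3 d.py 587 -354 -29 99.3;  python3 - <<'E'
from h import *
p,d=grab_frame("side")
cv2.imwrite("pics/s8.png",cv2.resize(p[110:220,270:410],None,fx=5,fy=5,interpolation=2)[:,:,::-1])
E
```

```text
t 15.15 pos [ 588.1 -353.5   10.5] rpy [179.88  -0.    99.4 ] F [-0.02  0.59 -0.52] gap 0.999 q [-31.  39.  12.  63.   0.  50.]
turn first (rotvec tool deg) [ 0.12 -0.    0.1 ] then shift in turned axes [-0.3 -1.1 39.5] or in present axes [-0.3 -1.2 39.5]
```

View pics/s8.png

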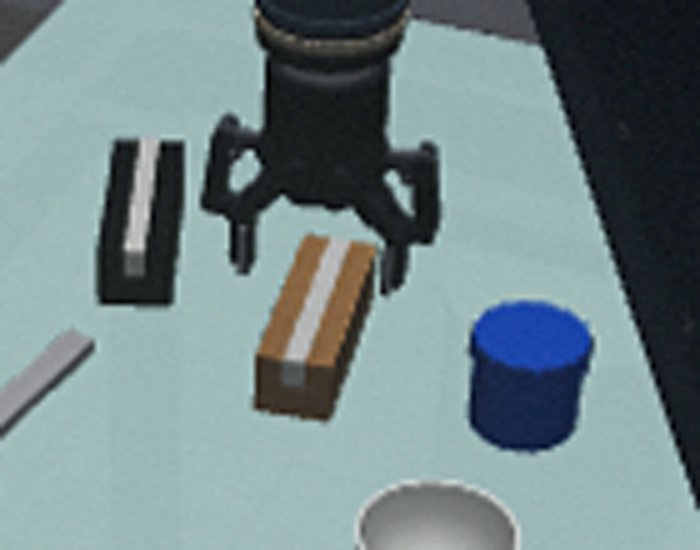

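The jaws straddle brown carton D, with the fingers at crop (243,270) and (392,288). The black carton and the canister are clear.

Call:
jog_arm --pt "0 -1 10 0 0 0 -1" --pt "0 -1 12 0 0 0 -1" --pt "0 -1 10 0 0 0 -1" --pt "0 0 5 0 0 0 -1" --pt "0 0 0 0 0 0 -1"

```text
time: 15.7
tool_pos: [0.5846, -0.354, -0.03]
ee_rot: [3.14, -0.0, 1.735]
wrist_force: [-0.3, -0.1, -0.3]
finger_gap: 1.004
```

```bash
python3 d.py 587 -354 -28 99.3
```

```text
t 15.7 pos [ 584.6 -354.   -30. ] rpy [ 1.799e+02 -2.000e-02  9.939e+01] F [-0.26 -0.15 -0.26] gap 1.004 q [-31.  40.   8.  58.   0.  49.]
turn first (rotvec tool deg) [ 0.1  -0.02  0.09] then shift in turned axes [-0.4  2.4 -2. ] or in present axes [-0.4  2.4 -2. ]
```

Call:
jog_arm --pt "0 2.5 -2 0 0 0 -1" --pt "0 0 0 0 0 0 0" --pt "0 0 0 0 0 0 1" --pt "0 0 0 0 0 0 1" --pt "0 0 0 0 0 0 1" --pt "0 0 0 0 0 0 1" --pt "0 0 0 0 0 0 1" --pt "0 0 0 0 0 0 1" --squeeze 35

```text
time: 16.5
tool_pos: [0.588, -0.3539, -0.0267]
ee_rot: [3.139, 0.001, 1.735]
wrist_force: [-0.1, 0.1, -2.5]
finger_gap: 0.581
```

```bash
python3 d.py 508 152.4 95 85
```

```text
t 16.5 pos [ 588.  -353.9  -26.7] rpy [1.7983e+02 4.0000e-02 9.9400e+01] F [-0.1   0.13 -2.53] gap 0.581 q [-31.  40.   9.  58.   0.  50.]
turn first (rotvec tool deg) [ 0.17  0.02 14.4 ] then shift in turned axes [ 497.4 -123.9 -121.7] or in present axes [ 512.5    4.1 -122. ]
```

Call:
jog_arm --pt "0 0 -4 0 0 0 1" --pt "0 0 -8 0 0 0 1" --pt "0 0 -15 0 0 0 1" --pt "0 0 -20 0 0 0 1" --pt "0 0 -20 0 0 0 1" --pt "0 0 -20 0 0 4 1" --pt "0 0 -20 0 0 5 1" --pt "0 0 -10 0 0 5 1" --pt "0 0 0 0 0 0 1"

```text
time: 17.4
tool_pos: [0.5875, -0.3538, 0.0997]
ee_rot: [3.137, 0.001, 1.482]
wrist_force: [0.6, -0.3, -2.2]
finger_gap: 0.579
```

```bash
python3 d.py 508 152.4 95 85
```

```text
t 17.4 pos [ 587.5 -353.8   99.7] rpy [1.7974e+02 3.0000e-02 8.4920e+01] F [ 0.63 -0.31 -2.16] gap 0.579 q [-31.  36.  20.  74.   0.  64.]
turn first (rotvec tool deg) [ 0.26  0.04 -0.08] then shift in turned axes [ 497.3 -123.4    4.7] or in present axes [ 497.2 -124.     3.8]
```

Call:
jog_arm --pt "12 -3 0 0.2 0 0 1" --pt "22 -6 0 0 0 0 1" --pt "30 -8 0 0 0 0 1" --pt "30 -8 0 0 0 0 1" --pt "30 -8 0 0 0 0 1" --pt "30 -8 0 0 0 0 1" --pt "30 -8 0 0 0 0 1" --pt "30 -8 0 0 0 0 1" --pt "30 -8 0 0 0 0 1" --pt "30 -8 0 0 0 0 1" --pt "30 -8 0 0 0 0 1" --pt "30 -8 0 0 0 0 1" --pt "30 -8 0 0 0 0 1" --pt "30 -8 0 0 0 0 1" --pt "30 -8 0 0 0 0 1" --pt "22 -6 0 0 0 0 1" --pt "12 -3 0 0 0 0 1" --pt "5 -1 0 0 0 0 1" --pt "0 0 0 0 0 0 1"

```text
time: 19.3
tool_pos: [0.4744, 0.1448, 0.0885]
ee_rot: [-3.124, -0.001, 1.532]
wrist_force: [0.3, -0.9, -1.0]
finger_gap: 0.581
```

```bash
python3 d.py 508 152.4 60 85
```

```text
t 19.3 pos [474.4 144.8  88.5] rpy [-1.7899e+02 -6.0000e-02  8.7780e+01] F [ 0.32 -0.87 -0.96] gap 0.581 q [ 17.  15. -14.  62.   0. 109.]
turn first (rotvec tool deg) [-1.01 -0.04  2.78] then shift in turned axes [10.5 32.8 28.5] or in present axes [ 8.8 33.7 28. ]
```

Call:
jog_arm --pt "3 11 0 -1 0 2.8 1" --pt "4 11 0 0 0 0 1" --pt "3 11 0 0 0 0 1" --pt "0 0 0 0 0 0 1"

```text
time: 19.7
tool_pos: [0.51, 0.1496, 0.0879]
ee_rot: [-3.141, 0.0, 1.483]
wrist_force: [-0.3, -0.2, -1.0]
finger_gap: 0.578
```

```bash
python3 d.py 508 152.4 55 85
```

```text
t 19.7 pos [510.  149.6  87.9] rpy [-1.7995e+02  3.0000e-02  8.4980e+01] F [-0.27 -0.2  -1.01] gap 0.578 q [ 16.  18.  -9.  62.  -0. 111.]
turn first (rotvec tool deg) [-0.05  0.03 -0.02] then shift in turned axes [ 2.6 -2.3 32.9] or in present axes [ 2.6 -2.2 32.9]
```

Call:
jog_arm --pt "2.5 -2 6 0 0 0 1" --pt "0 0 10 0 0 0 1" --pt "0 0 10 0 0 0 1" --pt "0 0 5 0 0 0 1" --pt "0 0 0 0 0 0 1"

```text
time: 20.2
tool_pos: [0.5066, 0.1508, 0.053]
ee_rot: [-3.138, 0.002, 1.484]
wrist_force: [-1.2, 0.0, -0.9]
finger_gap: 0.586
```

```bash
python3 d.py 508 152.4 30 85
cat > meas.py <<'E'
from m import *
import sys
c=np.array([552.8,148.5]);a=np.radians(-5);B=np.array([[np.cos(a),np.sin(a)],[-np.sin(a),np.cos(a)]])
tag=sys.argv[1]
for n in("side","top"):
    p,d=grab_frame(n);W=cloud(n,d)
    x0,y0,x1,y1=(200,180,370,350) if n=="side" else (90,180,260,330)
    cv2.imwrite(f"pics/{n}{tag}.png",cv2.resize(p[y0:y1,x0:x1],None,fx=4,fy=4,interpolation=2)[:,:,::-1])
    s=(d>0)&(cv2.morphologyEx(brownmask(p),cv2.MORPH_CLOSE,np.ones((5,5)))>0)
    b=(W[...,:2]*1000-c)@B.T; zz=W[...,2]*1000
    s&=(abs(b[...,0])<85)&(abs(b[...,1])<85)
    for nm,lo,hi,xl,xh in(("C top",95,112,5,90),("D top",float(sys.argv[2]),float(sys.argv[3]),-90,0),("low",52,64,-90,90)):
        t=s&(zz>lo)&(zz<hi)&(b[...,0]>xl)&(b[...,0]<xh)
        if t.sum()<20: print(n,nm,"few");continue
        q=b[t]; print(n,nm,t.sum(),"z",np.median(zz[t]).round(1),"bx",np.percentile(q[:,0],[1,99]).round(1),"by",np.percentile(q[:,1],[1,99]).round(1),"rect",[np.round(v,1) for v in cv2.minAreaRect(q.astype(np.float32))])
E
python3 meas.py 9 120 145
```

```text
t 20.2 pos [506.6 150.8  53. ] rpy [-1.7978e+02  9.0000e-02  8.5020e+01] F [-1.2   0.02 -0.94] gap 0.586 q [ 17.  20. -13.  58.  -0. 112.]
turn first (rotvec tool deg) [-0.22  0.09  0.02] then shift in turned axes [ 1.7  1.3 23. ] or in present axes [ 1.7  1.4 23. ]
side C top 675 z 103.1 bx [20.  69.4] by [-50.6  70.3] rect [array([44.6,  6.4]), array([ 51.4, 131.1]), np.float64(0.1)]
side D top 549 z 126.1 bx [-71.8 -21.9] by [-39.   66.6] rect [array([-44.2,  -2.2]), array([ 55.3, 140. ]), np.float64(1.8)]
side low 572 z 58.0 bx [-71.5  59.3] by [-64.8  69.9] rect [array([-2.5,  0.7]), array([139.5, 140.9]), np.float64(0.1)]
top C top 564 z 101.7 bx [23.  70.7] by [-68.3  32.2] rect [array([ 46.9, -16.1]), array([105.3,  48.5]), np.float64(89.1)]
top D top 392 z 125.0 bx [-68.5 -19.3] by [-71.1 -13.4] rect [array([-43.7, -41.8]), array([60.6, 49.4]), np.float64(89.2)]
top low 249 z 56.7 bx [-68.  62.] by [-69.5 -21.8] rect [array([ -0.9, -45.4]), array([ 48.1, 136.2]), np.float64(89.7)]
```

View pics/side9.png

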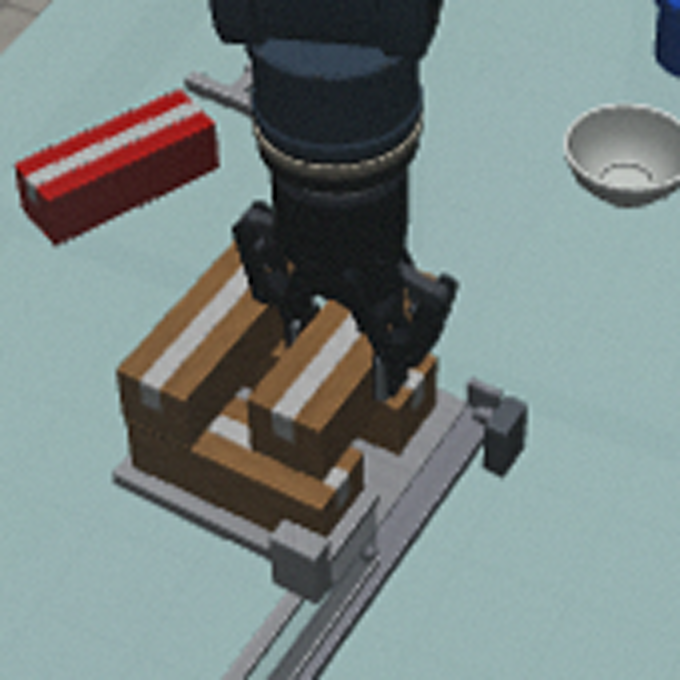

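D is held near (-45.4,-2) in bay, level, with its bottom at about 80 mm. I'll correct by +2 in y and lower it.

Call:
jog_arm --pt "1 0 6 0 0 0 1" --pt "1 0 6 0 0 0 1" --pt "0 0 4 0 0 0 1" --pt "0 0 2 0 0 0 1" --pt "0 0 0 0 0 0 1"

```text
time: 20.8
tool_pos: [0.5077, 0.1534, 0.0349]
ee_rot: [-3.14, 0.001, 1.484]
wrist_force: [-0.2, 0.5, -1.6]
finger_gap: 0.581
```

```bash
python3 d.py 508 152.4 30 85
```

```text
t 20.8 pos [507.7 153.4  34.9] rpy [-1.7991e+02  4.0000e-02  8.5040e+01] F [-0.17  0.55 -1.64] gap 0.581 q [ 17.  21. -14.  55.   0. 112.]
turn first (rotvec tool deg) [-0.09  0.04  0.04] then shift in turned axes [-1.   0.4  4.9] or in present axes [-1.   0.4  4.9]
```

Call:
jog_arm --pt "0 0 2 0 0 0 1" --pt "0 0 1.5 0 0 0 1" --pt "0 0 0 0 0 0 1"

```text
time: 21.1
tool_pos: [0.5079, 0.1534, 0.0313]
ee_rot: [-3.14, 0.001, 1.484]
wrist_force: [0.1, 0.1, -2.1]
finger_gap: 0.58
```

Call:
jog_arm --pt "0 0 1.5 0 0 0 1" --pt "0 0 0 0 0 0 1"

```text
time: 21.3
tool_pos: [0.5082, 0.1535, 0.0301]
ee_rot: [-3.141, 0.0, 1.484]
wrist_force: [-0.3, 0.0, -1.3]
finger_gap: 0.58
```

Call:
jog_arm --pt "0 0 1 0 0 0 1" --pt "0 0 0 0 0 0 1"

```text
time: 21.5
tool_pos: [0.5084, 0.1536, 0.0302]
ee_rot: [3.141, -0.0, 1.484]
wrist_force: [0.4, -0.5, -0.5]
finger_gap: 0.578
```

Contact: z has stalled at 30 and the load is easing. One more mm, then release.

Call:
jog_arm --pt "0 0 1 0 0 0 1" --pt "0 0 0 0 0 0 -0.3" --pt "0 0 0 0 0 0 -0.5" --pt "0 0 0 0 0 0 -0.6" --pt "0 0 0 0 0 0 -0.6" --pt "0 0 -5 0 0 0 -0.6" --pt "0 0 -15 0 0 0 -0.6" --pt "0 0 -25 0 0 0 -0.6" --pt "0 0 -25 0 0 0 -0.6" --pt "0 0 -25 0 0 0 -0.6" --pt "0 0 -25 0 0 0 -0.6" --pt "0 0 0 0 0 0 -0.6"

```text
time: 22.7
tool_pos: [0.5077, 0.1533, 0.1555]
ee_rot: [-3.141, 0.0, 1.484]
wrist_force: [-0.1, 0.0, -0.1]
finger_gap: 0.798
```

```bash
python3 meas.py 10 95 112;python3 d.py 508 152.4 30 85
python3 - <<'E'
from h import *
for n in("side","top"):
    p,d=grab_frame(n);W=cloud(n,d)
    s=(d>0)&(W[...,2]>.112)&(W[...,2]<.125)&(abs(W[...,0]-.467)<.05)&(abs(W[...,1]-.28)<.06); q=W[s]
    print(n,len(q),np.median(q,0).round(4) if len(q) else "")
E
```

```text
side C top 883 z 103.1 bx [19.7 69. ] by [-66.5  69.9] rect [array([44.3,  0.8]), array([ 51.4, 142. ]), np.float64(0.1)]
side D top 893 z 103.1 bx [-70.6 -20.6] by [-66.9  69.3] rect [array([-45.6,   0.6]), array([ 51.7, 140.5]), np.float64(0.1)]
side low 525 z 58.3 bx [-71.7  62.9] by [-68.8  70.2] rect [array([-4. ,  0.1]), array([142.1, 137.7]), np.float64(89.6)]
top C top 707 z 101.6 bx [23.  71.2] by [-68.2  67. ] rect [array([47. ,  0.9]), array([139.2,  48.3]), np.float64(89.2)]
top D top 583 z 101.7 bx [-67.1 -18.6] by [-67.9  19. ] rect [array([-42.8, -23.8]), array([89.7, 48.4]), np.float64(89.2)]
top low 290 z 56.7 bx [-67.4  64.4] by [-69.1  26.3] rect [array([  0.6, -21.2]), array([ 96.5, 139. ]), np.float64(89.7)]
t 22.8 pos [506.5 153.  152.5] rpy [-1.798e+02  8.000e-02  8.503e+01] F [ 0.08  0.64 -0.33] gap 0.798 q [ 17.  16.  -3.  71.   0. 112.]
turn first (rotvec tool deg) [-0.2   0.08  0.03] then shift in turned axes [ -0.5   1.6 122.5] or in present axes [ -0.3   2.  122.5]
side 101 [0.4667 0.2871 0.1176]
top 0
```

View pics/side10.png

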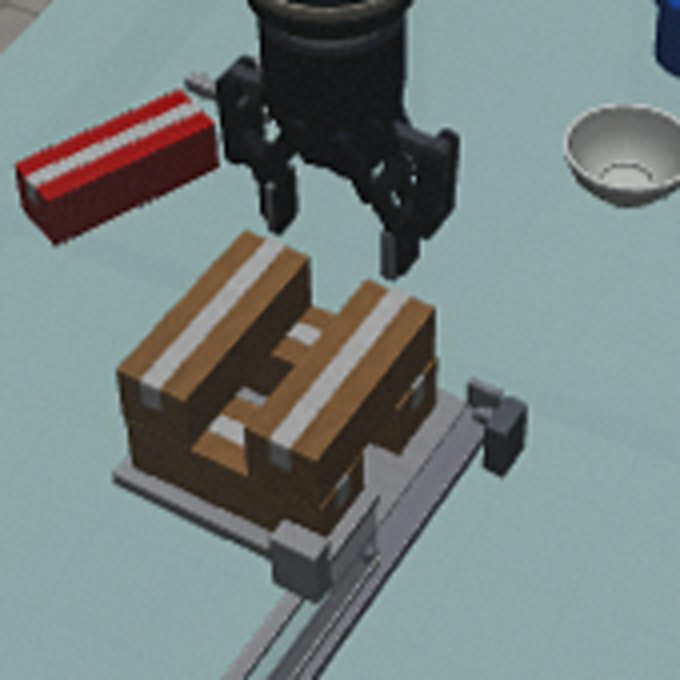

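Both cartons sit within about 2 mm of target (C about +45.6/+0.8, D about -44.3/+0.6), level at 102 mm. Now the guard: fingers shut, I'll push the tab's +y face. The tab is at (467-470,287), which is bay y of about 131.

```bash
python3 d.py 472 321 100 85
```

```text
t 22.9 pos [505.7 152.8 151.3] rpy [-1.7968e+02  1.3000e-01  8.5030e+01] F [-0.65  0.27 -1.47] gap 0.803 q [ 17.  17.  -3.  71.   0. 112.]
turn first (rotvec tool deg) [-0.32  0.13  0.03] then shift in turned axes [164.7 -48.2  51.3] or in present axes [164.8 -47.9  51.2]
```

Call:
jog_arm --pt "10 -3 0 0 0 0 1" --pt "18 -6 0 0 0 0 1" --pt "22 -7 0 0 0 0 1" --pt "22 -7 0 0 0 0 1" --pt "22 -7 0 0 0 0 1" --pt "22 -7 0 0 0 0 1" --pt "20 -6 0 0 0 0 1" --pt "15 -4 0 0 0 0 1" --pt "8 0 0 0 0 0 1" --pt "0 0 0 0 0 0 1"

```text
time: 23.9
tool_pos: [0.4655, 0.3242, 0.1433]
ee_rot: [-3.125, 0.008, 1.484]
wrist_force: [-0.5, -0.3, -0.0]
finger_gap: -0.001
```

```bash
python3 d.py 472 321 100 85
```

```text
t 23.9 pos [465.5 324.2 143.3] rpy [-179.05    0.48   85.01] F [-0.47 -0.29 -0.05] gap -0.001 q [ 35.  22.   4.  73.   0. 130.]
turn first (rotvec tool deg) [-0.95  0.48  0.01] then shift in turned axes [-2.7  6.7 43.3] or in present axes [-2.3  7.5 43.2]
```

Call:
jog_arm --pt "0 5 15 -0.9 0.5 0 1" --pt "0 0 20 0 0 0 1" --pt "0 0 8 0 0 0 1" --pt "0 0 0 0 0 0 1"

```text
time: 24.3
tool_pos: [0.4713, 0.3218, 0.0989]
ee_rot: [3.142, -0.0, 1.482]
wrist_force: [-0.7, -0.2, 0.6]
finger_gap: 0.0
```

```bash
python3 d.py 472 321 49 85;python3 - <<'E'
from h import *
p,d=grab_frame("side")
cv2.imwrite("pics/s11.png",cv2.resize(p[210:410,180:380],None,fx=3.5,fy=3,interpolation=2)[:,:,::-1])
E
```

```text
t 24.3 pos [471.3 321.8  98.9] rpy [180.    -0.    84.92] F [-0.66 -0.21  0.56] gap 0.0 q [ 34.  22.  -2.  66.   0. 129.]
turn first (rotvec tool deg) [ 0.   -0.   -0.08] then shift in turned axes [-0.7  0.8 49.9] or in present axes [-0.7  0.8 49.9]
```

View pics/s11.png

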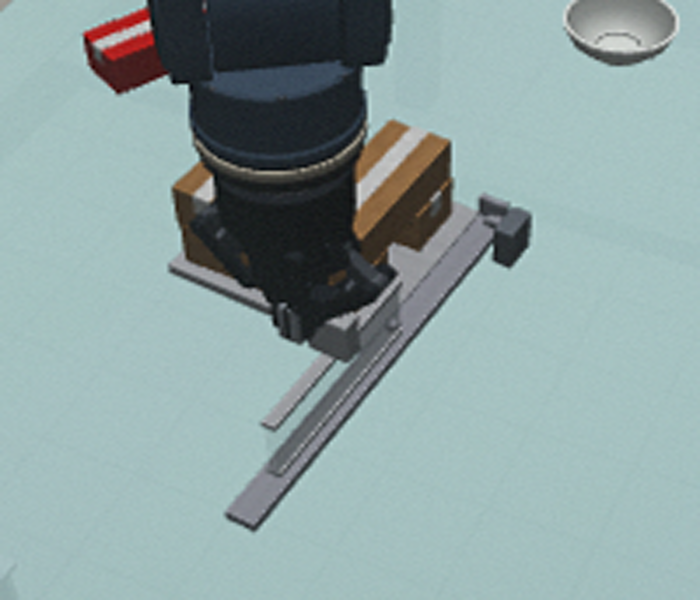

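The shut tips, at crop (290,335), are beyond the tab on its +y side and above it. Descending to tip height of about 88 mm.

Call:
jog_arm --pt "0 0 10 0 0 0 1" --pt "0 0 15 0 0 0 1" --pt "0 0 15 0 0 0 1" --pt "0 0 7 0 0 0 1" --pt "0 0 0 0 0 0 1"

```text
time: 24.85
tool_pos: [0.4735, 0.3223, 0.0526]
ee_rot: [3.138, -0.003, 1.481]
wrist_force: [-0.6, -0.5, 0.7]
finger_gap: 0.005
```

```bash
python3 d.py 472 321 49 85;python3 - <<'E'
from h import *
p,d=grab_frame("side")
cv2.imwrite("pics/s12.png",cv2.resize(p[230:370,200:340],None,fx=5,fy=4,interpolation=2)[:,:,::-1])
E
```

```text
t 24.85 pos [473.5 322.3  52.6] rpy [ 1.7979e+02 -1.6000e-01  8.4850e+01] F [-0.6  -0.47  0.68] gap 0.005 q [ 34.  24.  -6.  59.  -0. 129.]
turn first (rotvec tool deg) [ 0.21 -0.16 -0.15] then shift in turned axes [-1.4 -1.4  3.6] or in present axes [-1.4 -1.4  3.6]
```

View pics/s12.png

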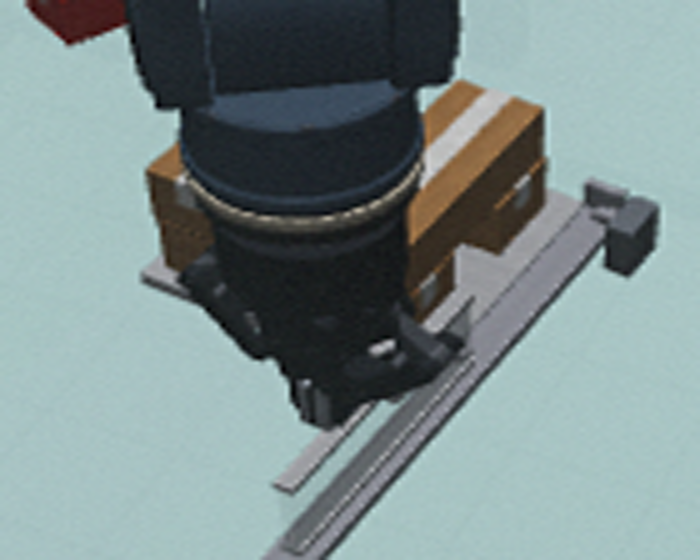

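To keep the knuckles clear of carton D's top (102 mm), I'll raise to tip height of about 98 mm, move 7 mm outward, and push in short rows.

Call:
jog_arm --pt "0 -7 -8 0 0 0 1" --pt "-8 0 0 0 0 0 1" --pt "-10 0 0 0 0 0 1" --pt "-10 0 0 0 0 0 1" --pt "-10 0 0 0 0 0 1" --pt "0 0 0 0 0 0 1"

```text
time: 25.5
tool_pos: [0.4633, 0.2825, 0.0643]
ee_rot: [3.135, -0.006, 1.481]
wrist_force: [-0.3, 0.9, 0.3]
finger_gap: 0.003
```

```bash
python3 d.py 454 177 59 85;python3 - <<'E'
from h import *
p,d=grab_frame("side")
cv2.imwrite("pics/s13.png",cv2.resize(p[230:370,200:340],None,fx=5,fy=4,interpolation=2)[:,:,::-1])
E
```

```text
t 25.5 pos [463.3 282.5  64.3] rpy [179.61  -0.33  84.86] F [-0.34  0.95  0.3 ] gap 0.003 q [ 31.  20. -11.  59.   0. 126.]
turn first (rotvec tool deg) [ 0.39 -0.33 -0.14] then shift in turned axes [-1.06e+02 -1.00e-01  5.30e+00] or in present axes [-1.06e+02  1.00e-01  4.70e+00]
```

View pics/s13.png

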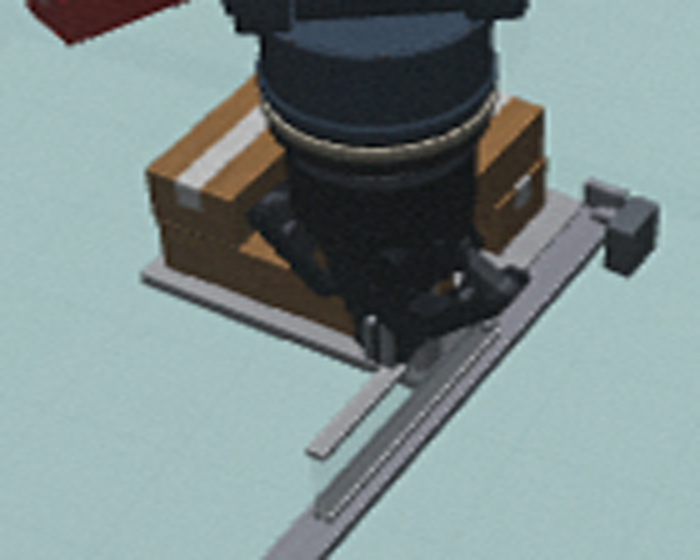

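The guard strip's end moved from crop (280,490) to (318,455), so the push works. I'll lower 5 mm to keep a good overlap and continue.

Call:
jog_arm --pt "-10 0 4 0.4 -0.3 0 1" --pt "-10 0 1 0 0 0 1" --pt "-10 0 0 0 0 0 1" --pt "-10 0 0 0 0 0 1" --pt "-10 0 0 0 0 0 1" --pt "-10 0 0 0 0 0 1"

```text
time: 26.15
tool_pos: [0.4581, 0.2197, 0.0588]
ee_rot: [-3.141, -0.001, 1.482]
wrist_force: [0.4, 2.1, 1.1]
finger_gap: -0.001
```

```bash
python3 d.py 454 177 60 85;python3 - <<'E'
from h import *
p,d=grab_frame("side")
cv2.imwrite("pics/s14.png",cv2.resize(p[210:350,200:340],None,fx=5,fy=4,interpolation=2)[:,:,::-1])
E
```

```text
t 26.15 pos [458.1 219.7  58.8] rpy [-1.7999e+02 -8.0000e-02  8.4930e+01] F [0.44 2.09 1.09] gap -0.001 q [ 26.  17. -16.  57.   0. 121.]
turn first (rotvec tool deg) [-0.01 -0.08 -0.07] then shift in turned axes [-42.9  -0.4  -1.2] or in present axes [-42.9  -0.3  -1.3]
```

View pics/s14.png

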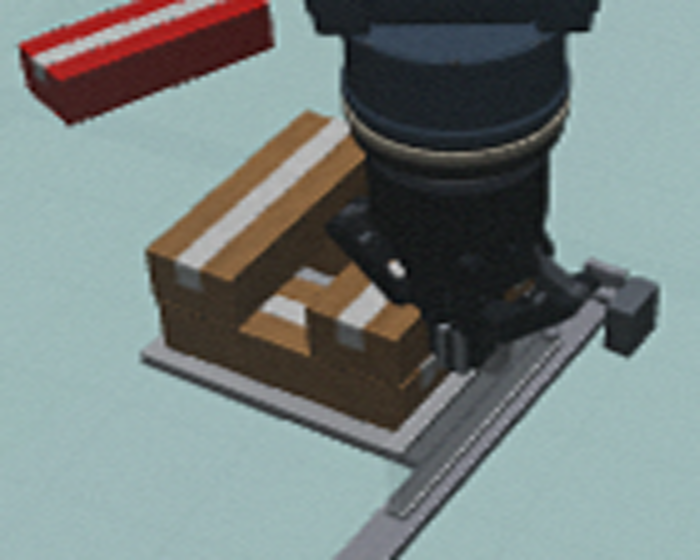

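The guard is at about 106 mm, the push force is 2 N, and the cartons are undisturbed.

Call:
jog_arm --pt "-10 0 0 0 0 0 1" --pt "-10 0 0 0 0 0 1" --pt "-8 0 0 0 0 0 1" --pt "-6 0 0 0 0 0 1" --pt "-4 0 0 0 0 0 1"

```text
time: 26.7
tool_pos: [0.4543, 0.1783, 0.0588]
ee_rot: [-3.141, -0.004, 1.482]
wrist_force: [0.6, 0.6, 0.0]
finger_gap: 0.001
```

Call:
jog_arm --pt "-4 0 0 0 0 0 1"

```text
time: 26.8
tool_pos: [0.454, 0.1744, 0.0589]
ee_rot: [-3.141, -0.005, 1.482]
wrist_force: [1.4, 31.9, -4.9]
finger_gap: 0.001
```

```bash
python3 d.py 454 177 59 85
```

```text
t 26.8 pos [454.  174.4  58.9] rpy [-179.97   -0.28   84.91] F [ 1.42 31.86 -4.91] gap 0.001 q [ 21.  15. -19.  56.   0. 116.]
turn first (rotvec tool deg) [-0.03 -0.28 -0.09] then shift in turned axes [ 2.5 -0.2 -0.1] or in present axes [ 2.5 -0.2 -0.1]
```

The force dropped to 0.6 N (the snap) and then rose to 32 N at the stop. Backing off, then retreating.

Call:
jog_arm --pt "8 0 0 0 0 0 1" --pt "12 0 0 0 0 0 1" --pt "0 0 -10 0 0 0 1" --pt "0 0 -25 0 0 0 1" --pt "0 -5 -30 0 0 0 1" --pt "0 -15 -30 0 0 0 1" --pt "0 -30 -30 0 0 0 1" --pt "0 -35 -10 0 0 0 1" --pt "0 -35 0 0 0 0 1" --pt "0 -10 0 0 0 0 1" --pt "0 0 0 0 0 0 1"

```text
time: 27.9
tool_pos: [0.3216, 0.2055, 0.2039]
ee_rot: [3.141, -0.002, 1.484]
wrist_force: [-0.1, 0.9, -0.1]
finger_gap: -0.002
```

```bash
python3 d.py 454 177 59 85; python3 meas.py 15 95 112
python3 - <<'E'
from h import *
c=np.array([552.8,148.5]);a=np.radians(-5);B=np.array([[np.cos(a),np.sin(a)],[-np.sin(a),np.cos(a)]])
for n in("side","top"):
    p,d=grab_frame(n);W=cloud(n,d);b=(W[...,:2]*1000-c)@B.T
    s=(d>0)&(abs(W[...,2]-.117)<.005)&(abs(b[...,0]+95)<22)&(abs(b[...,1])<40)
    print(n,"tab bay",s.sum(),np.median(b[s],0).round(1) if s.sum() else "", [np.round(v,1) for v in cv2.minAreaRect(b[s].astype(np.float32))] if s.sum() else "")
    cv2.imwrite(f"pics/{n}16.png",p[:,:,::-1])
E
```

```text
t 27.9 pos [321.6 205.5 203.9] rpy [ 1.7994e+02 -1.0000e-01  8.5020e+01] F [-0.15  0.95 -0.07] gap -0.002 q [ 33.  -2. -16.  75.   0. 128.]
turn first (rotvec tool deg) [ 0.06 -0.1   0.02] then shift in turned axes [-16.9 134.4 144.9] or in present axes [-17.2 134.2 145. ]
side C top 877 z 103.2 bx [19.7 68.9] by [-65.4  69.9] rect [array([44.7,  1.1]), array([140.6,  51.3]), np.float64(88.9)]
side D top 885 z 103.2 bx [-70.4 -20.6] by [-66.2  69.6] rect [array([-44.7,  -0.2]), array([ 53. , 141.3]), np.float64(0.1)]
side low 473 z 58.5 bx [-71.2  59.9] by [-67.9  69.9] rect [array([-2.9, -0.9]), array([138.1, 142.2]), np.float64(0.3)]
top C top 895 z 101.8 bx [22.9 71. ] by [-68.2  68.5] rect [array([46.9,  0.8]), array([139. ,  48.3]), np.float64(89.3)]
top D top 928 z 101.7 bx [-67.  -18.2] by [-67.7  68. ] rect [array([-42.5,   0.1]), array([138. ,  48.4]), np.float64(89.4)]
top low 477 z 56.8 bx [-68.   62.3] by [-69.4  67.5] rect [array([-0.4, -1.2]), array([138.1, 138.2]), np.float64(0.8)]
side tab bay 84 [-98.5  -0.1] [array([-97.5,  -2.6]), array([29.6, 20. ]), np.float64(3.0)]
top tab bay 97 [-96.1  -1.3] [array([-94.9,  -0.5]), array([16.6, 28.7]), np.float64(89.5)]
```

View pics/side15.png

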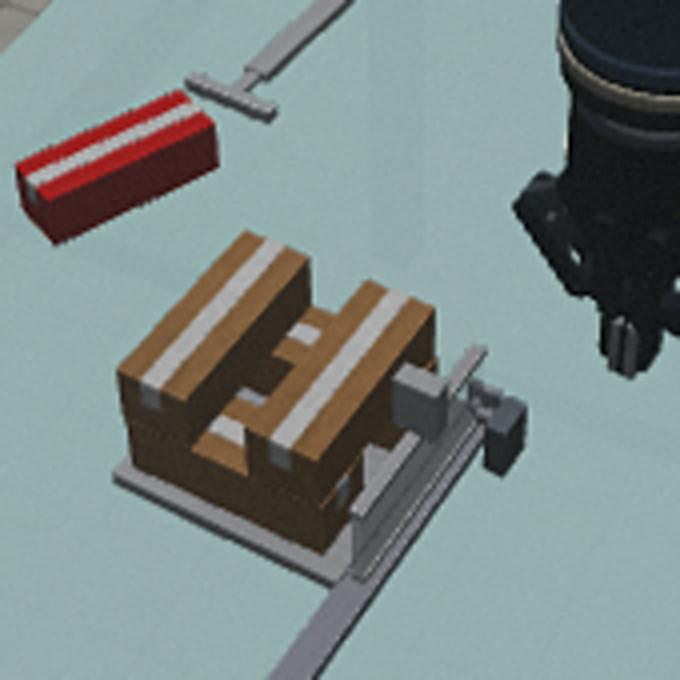

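View pics/top16.png

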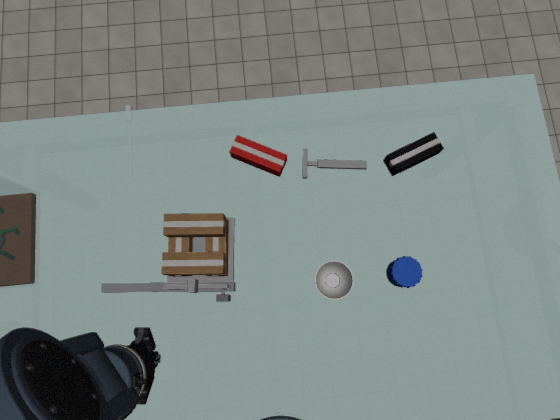

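The tab is at bay y of about -0.5 (shut), the stack is square, the arm is clear, and the bowl, canister and scraper are at their original pixels. Handing in.

```bash
python3 -c "
from station import *
print(job_done())"
```

```text
the job is handed in; nothing more can be done
None
```

Both loose cartons now lie crosswise on the lower pair as its second layer, and the guard is shut. I handed the job in at about 28 s, and it reported no verdict.

**Last checks, averaged over the two views:**
- **Carton C:** at about bay (+46, +1) mm, lying level, with its top at about 102 mm.
- **Carton D:** at about bay (-44, 0) mm, lying level, with its top at about 102 mm.
- **Lower pair:** no visible shift.
- **Guard:** the tab is at bay y -0.5 mm in the top view and -2.6 mm in the side view, where it was less well seen. The push force fell to 0.6 N just short of the stop, then rose to 32 N against it, which fits the latch snapping over. I did not read the joint value itself.
- **Bowl, canister and scraper:** at the same pixels as at the start, and the arm was clear of everything.

**What disagreed or failed:**
- **Reported height:** the reported tool height was about 39 mm lower than where the fingertips really were. My first grasp of carton C therefore closed on air just above its top; the carton did not move. I measured the offset in the side view and corrected for it from then on.
- **Camera agreement:** the top and side views differed by 2–4 mm in x throughout, so I used their average.

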